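# Draw dropped cartons from behind the guard and lay the parcel layer

## Robot

A 6-joint arm with a two-finger parallel gripper is mounted at the origin on a cart in front of the work surface, level with it; the furniture and walls round the work are solid. World frame = base frame: x ahead of the robot, y to its left, z up, the work surface at z = 0. Lengths are in m, angles in rad, forces in N, time in s.
With the tool pointing down it reaches from about 0.3 to 1 m from the base axis. Payload 5.1 kg.
Tool frame: the origin (TCP) lies on the front face of the gripper's body, between the roots of the fingers; the fingertips stand 78 mm ahead of it and the grasp point (between the pads) lies 59 mm ahead of it; z points along the fingers, y is the line along which they close (so a half turn about z gives the same grasp; the last joint's range is limited). The gripper opens to 95 mm and grips with 3 to 60 N. Pads are 20 mm wide; open, the fingers measure 119 mm over their backs; the gripper's body (75 mm by 180 mm) begins 59 mm behind the grasp point.
Start: joints at [-1.355, 0.124, 1.65, -0, 1.367, -0.083], TCP at [0.191, -0.621, 0.292] pointing down, gripper open.
Joint ranges: [-2.61, 2.61], [-1.02, 2.33], [0.03, 2.71], [-1.35, 4.49], [0.32, 2.68], [-2.91, 2.91]. Speed limits (rad/s): [2.57, 2.57, 3.14, 3.14, 3.14, 3.14].

## Interface

Orientations are given as a 3x3 rotation matrix whose columns are the frame's x, y, z axes.
In Python, from bench import manip gives the robot as it stands. The module is installed in compiled form; this text tells all that it offers.
- The arm moves only by the shell command python3 -m jog 'ROWS'. ROWS is JSON, a list of rows, each a list of 5 numbers: the shift along the tool's x, y, z in cm, then the turn about the tool's z in rad, then the finger opening in cm, from 0 to 9.51. In form: [[x, y, z, turn, hand], ...]. A call has exactly 10 rows; each row is the pose to reach, as a shift and turn from the pose commanded when the call began, along the tool's axes at that moment; what a row does not reach only later rows make up. A row lasts 1/10 s, in which the tool goes at most 50 mm and 8.59 degrees, less where a joint would pass 70% of its speed; a pose out of reach is approached as far as the arm can. A call with a gripper value outside its range is refused whole. The fingers move at their own pace and stop on an object; the grip force is fixed at half the most. Time passes only in rows, so rows that repeat a pose let the fingers close, or fill a call up. It gives the time, the measured TCP pose, the force, the opening and the grip force at its end, in the units of the state.
- manip.read_state(): the state, without advancing time (a new reading comes with each control period).
- manip.get_image(name): name is "side" or "top"; returns the picture (384x512x3 uint8, red, green, blue); there is no depth.
- manip.calibration(name): a dict with "mtx" (3x3 intrinsics, pixels), "D" ([k1, k2, p1, p2, k3] as OpenCV has them; the pictures are not rectified), "R" (3x3) and "t" (3): a world point X has camera coordinates R X + t. Camera axes: x right, y down, z forward; pixel columns grow to the right and rows downward; lengths in m; the calibration is good to about 2 mm. A picture is of the moment at which its call begins. calibration takes no time and is no camera call.
- manip.close_job(): hands the job in; it is judged then, once.
The state is a dict: "time_s": time; "joint_positions": joint angles; "dq": joint speeds; "effort": joint torques, N m; "eef_pos": TCP position; "orientation": TCP orientation; "wrist_force": force on the tool from outside, world axes, zero at the start; "moment": the same for the moment, N m; "opening": finger opening in m; "finger_force": force on a finger pad.
Only numpy, scipy, OpenCV 4.12 (cv2) and the standard library are available. Lean on these libraries where they do the work, as an engineer would, in place of code of your own. Each camera call takes 0.05 s, during which the arm holds its last target. There are 200 camera calls.

## Task

Some spare-part cartons have slid under the fixed bar guard at the back of the bench: use the hooked rod to draw them out to the front, keeping the gripper itself out from under the guard, and lay the rod back down on its rubber mat, handle and hook both on the mat. Lay all the cartons, the drawn-out ones and those standing in front, flat on the plywood slab in one layer, each in an outline of its own, to build up the interlocking pinwheel (with only three cartons one outline stays empty). Do not disturb the white pot and the yellowish tub.

Things in the scene. Friction and masses are not known exactly. Their poses are not given: they have to be found in the camera images.
- guard_front (a point): fixed steel bar guard, 380 mm wide, 150 deep, top 64 high: two 4 mm side plates, five 6 mm bars across the top (underside at 58 mm, 36 mm apart), a strip 30 mm high closing the back 147 mm behind the front bar; open at the front. Point: on the bench under the middle of the front bar; x points inwards to the back, y left along the bar, z up
- hook_grip (a point): hooked rod, 180 g: flat steel bar 10 mm wide, 8 thick, with an upright black handle (30 mm along the rod, 22 across, top 56 above the underside) on a 44 x 44 x 4 mm foot. Point: middle of the handle, 34 mm above the underside; x runs along the rod to the hook, y to the side where the hook is bent, z up. The bar runs from 20 mm behind the handle to 185 mm ahead of it
- hook_tip (a point): free end of the hook: the rod ends in an arm 10 mm wide and 8 thick, bent square to the +y side, its middle line 180 mm ahead of the handle, reaching 50 mm from the rod's middle line. Point: at x 180, y 50 mm from the handle's middle, 4 mm above the underside
- mat_top (a point): fixed black rubber mat, 250 x 110 x 2 mm, on which the hooked rod lies at the start; the point is the centre of its top, x along its length
- slab_top (a point): fixed plywood slab, 176 x 176 mm, top 15 mm above the bench. Point: centre of its top, x and y along its edges. Four dark outlines, 98 x 48 mm, form a pinwheel round an empty 50 mm square; cartons centred in them leave 8 mm gaps. A finger has room at a carton's inner side in the empty square, if the carton is gripped 22 mm from its middle, abreast of the slab's centre
- slot0 (a point): where the centre of a carton lying in outline 0 belongs: at x -24, y -49 mm in the slab's frame, 20 mm above the slab's top; this outline's long side runs along the slab's x
- slot1 (a point): where the centre of a carton lying in outline 1 belongs: at x 49, y -24 mm in the slab's frame, 20 mm above the slab's top; this outline's long side runs along the slab's y
- slot2 (a point): where the centre of a carton lying in outline 2 belongs: at x 24, y 49 mm in the slab's frame, 20 mm above the slab's top; this outline's long side runs along the slab's x
- slot3 (a point): where the centre of a carton lying in outline 3 belongs: at x -49, y 24 mm in the slab's frame, 20 mm above the slab's top; this outline's long side runs along the slab's y
- dropped_1_centre (a point): plain cardboard carton with a paper tape band, 90 x 40 x 40 mm (long along its own x, square in section, so any of its four long faces may lie down), about 90 g; this point is its centre; lies under the guard at the start, lengthwise roughly front to back; absent in some starts
- dropped_2_centre (a point): plain cardboard carton with a paper tape band, 90 x 40 x 40 mm (long along its own x, square in section, so any of its four long faces may lie down), about 90 g; this point is its centre; lies under the guard at the start, lengthwise roughly front to back; absent in some starts
- front_1_centre (a point): plain cardboard carton with a paper tape band, 90 x 40 x 40 mm (long along its own x, square in section, so any of its four long faces may lie down), about 90 g; this point is its centre; stands in front at the left at the start
- front_2_centre (a point): plain cardboard carton with a paper tape band, 90 x 40 x 40 mm (long along its own x, square in section, so any of its four long faces may lie down), about 90 g; this point is its centre; stands in front at the left at the start
- pot: bystander: round white pot, 58 mm across, 33 mm high, right of the guard; origin at its foot
- tub: bystander: round yellowish lidded tub, 79 mm across, 60 mm high, left of the guard; origin at its foot
Mind the look-alikes: they are no part of the job. What is shaped like the part that bears front_2_centre but red is not meant.

How it is judged:
On the way, in this order (a step that is already met when the one before it is completed fails the run):
1. the hook has been reached in under the guard (x of hook_tip in the frame of guard_front above 0.05 m and z of hook_tip in the frame of guard_front below 0.055 m and y of hook_tip in the frame of guard_front between -0.19 and 0.19 m), for 0.1 s.
2. every dropped carton is out in front of the guard (x of each of dropped_1_centre, dropped_2_centre in the frame of guard_front below -0.03 m), for 0.2 s.
At the end, for the whole second after the job is handed in: every carton present lies on the slab in one layer, centre within 12 mm of the centre of its own outline and long axis within 0.15 rad of that outline's long side; the rod lies on its foot on the mat, handle middle and hook tip both over the mat (((horizontal distance between dropped_1_centre and slot0 below 0.012 m and z of dropped_1_centre in the frame of slab_top between 0.012 and 0.027 m and angle between the x axis of dropped_1_centre and the x axis of slab_top, either way round below 0.15 rad) or (horizontal distance between dropped_1_centre and slot1 below 0.012 m and z of dropped_1_centre in the frame of slab_top between 0.012 and 0.027 m and angle between the x axis of dropped_1_centre and the y axis of slab_top, either way round below 0.15 rad) or (horizontal distance between dropped_1_centre and slot2 below 0.012 m and z of dropped_1_centre in the frame of slab_top between 0.012 and 0.027 m and angle between the x axis of dropped_1_centre and the x axis of slab_top, either way round below 0.15 rad) or (horizontal distance between dropped_1_centre and slot3 below 0.012 m and z of dropped_1_centre in the frame of slab_top between 0.012 and 0.027 m and angle between the x axis of dropped_1_centre and the y axis of slab_top, either way round below 0.15 rad)) and ((horizontal distance between dropped_2_centre and slot0 below 0.012 m and z of dropped_2_centre in the frame of slab_top between 0.012 and 0.027 m and angle between the x axis of dropped_2_centre and the x axis of slab_top, either way round below 0.15 rad) or (horizontal distance between dropped_2_centre and slot1 below 0.012 m and z of dropped_2_centre in the frame of slab_top between 0.012 and 0.027 m and angle between the x axis of dropped_2_centre and the y axis of slab_top, either way round below 0.15 rad) or (horizontal distance between dropped_2_centre and slot2 below 0.012 m and z of dropped_2_centre in the frame of slab_top between 0.012 and 0.027 m and angle between the x axis of dropped_2_centre and the x axis of slab_top, either way round below 0.15 rad) or (horizontal distance between dropped_2_centre and slot3 below 0.012 m and z of dropped_2_centre in the frame of slab_top between 0.012 and 0.027 m and angle between the x axis of dropped_2_centre and the y axis of slab_top, either way round below 0.15 rad)) and ((horizontal distance between front_1_centre and slot0 below 0.012 m and z of front_1_centre in the frame of slab_top between 0.012 and 0.027 m and angle between the x axis of front_1_centre and the x axis of slab_top, either way round below 0.15 rad) or (horizontal distance between front_1_centre and slot1 below 0.012 m and z of front_1_centre in the frame of slab_top between 0.012 and 0.027 m and angle between the x axis of front_1_centre and the y axis of slab_top, either way round below 0.15 rad) or (horizontal distance between front_1_centre and slot2 below 0.012 m and z of front_1_centre in the frame of slab_top between 0.012 and 0.027 m and angle between the x axis of front_1_centre and the x axis of slab_top, either way round below 0.15 rad) or (horizontal distance between front_1_centre and slot3 below 0.012 m and z of front_1_centre in the frame of slab_top between 0.012 and 0.027 m and angle between the x axis of front_1_centre and the y axis of slab_top, either way round below 0.15 rad)) and ((horizontal distance between front_2_centre and slot0 below 0.012 m and z of front_2_centre in the frame of slab_top between 0.012 and 0.027 m and angle between the x axis of front_2_centre and the x axis of slab_top, either way round below 0.15 rad) or (horizontal distance between front_2_centre and slot1 below 0.012 m and z of front_2_centre in the frame of slab_top between 0.012 and 0.027 m and angle between the x axis of front_2_centre and the y axis of slab_top, either way round below 0.15 rad) or (horizontal distance between front_2_centre and slot2 below 0.012 m and z of front_2_centre in the frame of slab_top between 0.012 and 0.027 m and angle between the x axis of front_2_centre and the x axis of slab_top, either way round below 0.15 rad) or (horizontal distance between front_2_centre and slot3 below 0.012 m and z of front_2_centre in the frame of slab_top between 0.012 and 0.027 m and angle between the x axis of front_2_centre and the y axis of slab_top, either way round below 0.15 rad)) and x of hook_grip in the frame of mat_top between -0.125 and 0.125 m and y of hook_grip in the frame of mat_top between -0.055 and 0.055 m and x of hook_tip in the frame of mat_top between -0.125 and 0.125 m and y of hook_tip in the frame of mat_top between -0.055 and 0.055 m and z of hook_grip in the frame of mat_top below 0.045 m and angle between hook_grip's own z axis and vertical below 0.2 rad); the robot touches nothing.
It fails at once if the gripper reached in under or between the bars of the guard (y of the grasp point in the frame of guard_front between -0.19 and 0.19 m and x of the grasp point in the frame of guard_front between 0 and 0.147 m and z of the grasp point in the frame of guard_front below 0.07 m).
It fails at once if a bystander was moved by more than 20 mm (distance of any of pot, tub from where it was at the start of the episode above 0.02 m).
Of dropped_1, dropped_2 only 1 to 2 are there at a start; the rules pass over those that are not, and their reading is None.
At some moment in a run one of front_1, front_2 may be knocked a few centimetres aside while the robot is not near it.
Once in a run the grip may slacken for a moment while it holds something.
It also fails if it takes over 210 s, if anything falls off the work surface, if the arm or the gripper's body presses on something with over 40 N, if the wrist force passes 120 N, or if a joint passes its speed limit or range.

## Working session

There is one attempt and no reset: what is moved stays moved. The work goes in short steps, Python scripts to look and compute and a shell command to move; the robot and the scene stay as the last step left them, time stands still between calls to the robot, and variables do not carry over. Pictures are saved under pics/ and viewed, at most 14 in all, crops included, and the job is handed in when it is done.

```bash
mkdir -p pics
cat > h.py <<'E'
import numpy as np, cv2
from bench import manip
def grab(n,f=None):
    im=manip.get_image(n)
    if f: cv2.imwrite('pics/'+f,im[:,:,::-1])
    return im
def cal(n):
    c=manip.calibration(n); return [np.array(c[k],float) for k in('mtx','D','R','t')]
def ray(n,uv):
    K,D,R,t=cal(n); p=cv2.undistortPoints(np.array(uv,float).reshape(-1,1,2),K,D).reshape(-1,2)
    d=np.c_[p,np.ones(len(p))]@R; return -R.T@t,d
def onz(n,uv,z):
    o,d=ray(n,uv); return o+d*((z-o[2])/d[:,2])[:,None]
def proj(n,X):
    K,D,R,t=cal(n); return cv2.projectPoints(np.array(X,float).reshape(-1,1,3),cv2.Rodrigues(R)[0],t,K,D)[0].reshape(-1,2)
def tri(n1,u1,n2,u2):
    o1,d1=ray(n1,[u1]);o2,d2=ray(n2,[u2]);d1=d1[0];d2=d2[0]
    s=np.linalg.lstsq(np.c_[d1,-d2],o2-o1,rcond=None)[0];a=o1+s[0]*d1;b=o2+s[1]*d2
    return (a+b)/2,np.linalg.norm(a-b)
E
python3 - <<'E'
from h import *
for n in('top','side'):
    grab(n,n+'0.png'); K,D,R,t=cal(n); print(n,(-R.T@t).round(3),R[2].round(2))
s=manip.read_state(); print(s['eef_pos'],np.array(s['orientation']).round(3),s['time_s'])
E
```

```text
top [0.392 0.008 1.618] [ 0.1   0.01 -1.  ]
side [0.311 0.935 0.763] [ 0.19 -0.78 -0.6 ]
[ 0.19121172 -0.6207904   0.29111415] [[ 0.956  0.294 -0.   ]
 [ 0.294 -0.956  0.002]
 [ 0.    -0.002 -1.   ]] 0.1
```

View pics/top0.png

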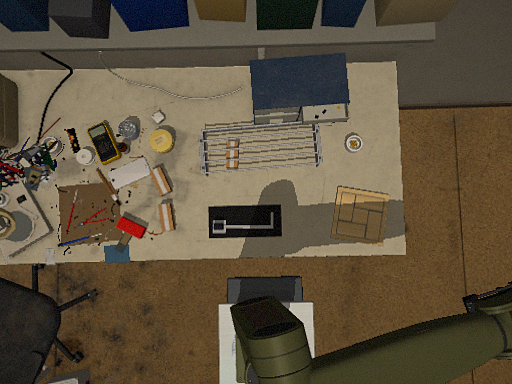

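View pics/side0.png

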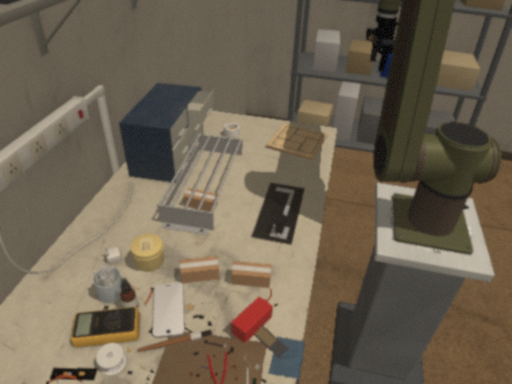

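Top view: guard at (200–322, 123–173), a carton under it near (232,153), front cartons at (162,180) and (166,215), a red one at (131,228), mat (208–281, 205–237), slab (333–388, 187–243). I'll enlarge it.

Run:
```python
import cv2
a=cv2.imread('pics/top0.png')[115:250,140:400]
cv2.imwrite('pics/c1.png',cv2.resize(a,None,fx=3.07,fy=3.07,interpolation=cv2.INTER_CUBIC))
a=cv2.imread('pics/side0.png')[110:300,150:340]
cv2.imwrite('pics/c2.png',cv2.resize(a,None,fx=3,fy=3,interpolation=cv2.INTER_CUBIC))
```

```text
(no output)
```

View pics/c1.png

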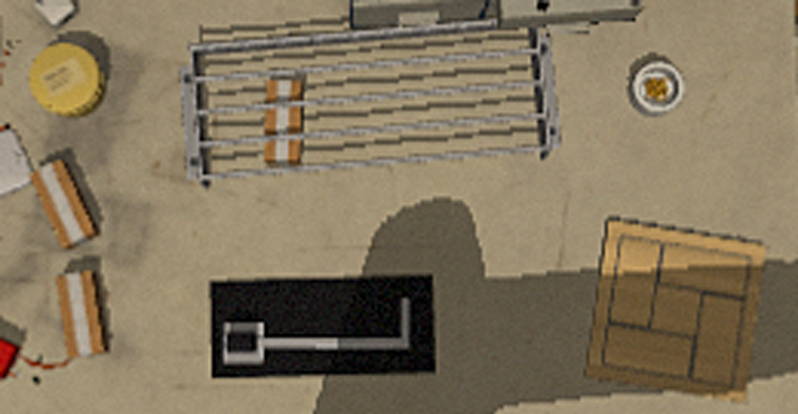

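View pics/c2.png

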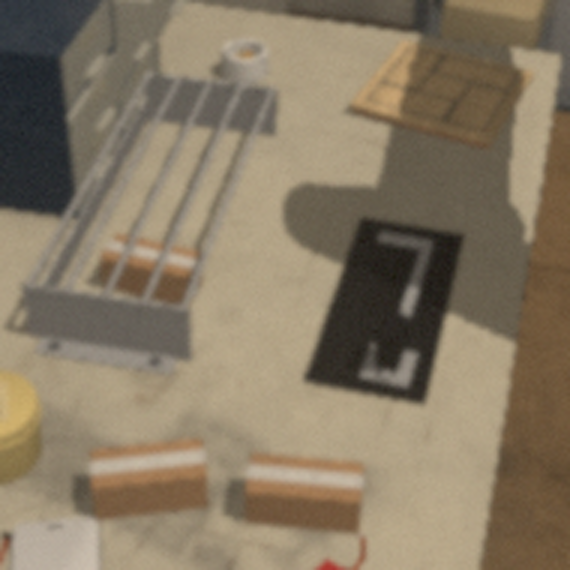

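The guard holds a single carton, at about c1 (284,118), tape running front to back. The hook lies with its rod to the right and its arm bent towards the guard. Next I measure.

```bash
cat > m.py <<'E'
from h import *
def masks(im):
    hsv=cv2.cvtColor(im,cv2.COLOR_RGB2HSV).astype(int);H,S,V=hsv[...,0],hsv[...,1],hsv[...,2]
    return hsv,((H>5)&(H<17)&(S>95)&(V>90)).astype(np.uint8)
def blobs(m,lo=40):
    n,l,st,c=cv2.connectedComponentsWithStats(m); return [(st[i],c[i].round(1),l==i) for i in range(1,n) if st[i,4]>=lo]
def cart(n,im,box):
    # tape strip line inside box: tape = bright, low sat pixels enclosed in hull of brown pixels
    x0,y0,x1,y1=box; hsv,b=masks(im); z=np.zeros_like(b); z[y0:y1,x0:x1]=b[y0:y1,x0:x1]
    P=cv2.findNonZero(z); h=cv2.convexHull(P); f=np.zeros_like(b); cv2.fillConvexPoly(f,h,1)
    t=(f>0)&(z==0)&(hsv[...,1]<70); 
    return P.reshape(-1,2),h.reshape(-1,2),np.argwhere(t)[:,::-1]
E
python3 - <<'E'
from m import *
for n in('top','side'):
    im=grab(n); hsv,b=masks(im)
    for st,c,_ in blobs(b,25):
        if 100<c[1]<320 and 140<c[0]<400: print(n,st,c)
im=grab('top');hsv,_=masks(im)
print(hsv[215,[160,162,164,166,168,170,172,174]].tolist())
dark=((hsv[...,2]<45)).astype(np.uint8)
for st,c,_ in blobs(dark,200):print(st,c)
E
```

```text
top [226 150   4   9  29] [227.6 154.1]
top [234 150   4   7  27] [235.4 153.1]
top [234 161   4   7  25] [235.4 163.9]
top [157 167  14  25 102] [163.5 179.4]
top [150 171  13  25  89] [156.1 183. ]
top [166 203   8  27 101] [169.4 216.2]
top [145 205  21  31 124] [159.1 222.3]
top [392 255   8  11  28] [395.6 260.2]
top [272 257  28  18  94] [286.4 265. ]
top [362 257   7  11  27] [365.  262.2]
top [376 256  14   8  30] [383.  259.6]
top [207 259   9   6  26] [210.4 261.2]
top [219 259  14  10  38] [226.3 263. ]
top [294 259  32  20 126] [311.3 270. ]
top [336 258   9  15  28] [339.1 264.4]
top [157 261   9  11  27] [161.3 264.8]
top [183 261   5  15  26] [184.7 267.8]
top [170 262  11   8  26] [174.4 265. ]
top [257 262  12  10  35] [261.4 264.8]
top [224 267  17  10  43] [232.1 271.9]
top [267 267  12   9  30] [272.1 271.6]
top [363 268  17   7  32] [371.2 271.5]
top [332 271  11  22  62] [337.6 281.2]
top [199 272  14   7  29] [206.2 274. ]
top [302 277   6  14  33] [304.3 282.7]
top [367 276  17  18  51] [376.5 283.4]
top [322 281  12  10  33] [326.2 285.9]
top [140 282  15   8
[... 722 characters left out ...]
265  39  17 520] [199.5 273.4]
side [231 270  40  17 517] [250.4 278.2]
side [145 289   8  15  37] [148.9 296.2]
side [264 290   9  27  45] [269.8 300.6]
side [231 297  27  37  42] [240.3 314.4]
[[15, 171, 149], [16, 145, 144], [16, 29, 184], [20, 38, 175], [15, 173, 143], [16, 152, 158], [20, 181, 38], [17, 63, 101]]
[   0    0  111   39 2771] [55.4 18.1]
[ 256    0   63   30 1708] [285.3  13.9]
[321   0  45  27 888] [340.4  13. ]
[ 35  51  38  94 249] [53.2 85.7]
[399 103 113   7 269] [455.6 106. ]
[ 88 123  28  39 452] [103.4 144.9]
[ 24 141  34  30 320] [ 43.6 157. ]
[ 209  205   73   33 1849] [246.7 220. ]
[   0  264   98  120 5216] [ 30.2 330.7]
[ 227  276  285  100 6978] [337.7 319.8]
```

Run:
```python
from m import *
it,is_=[cv2.imread(f'pics/{n}0.png')[:,:,::-1] for n in('top','side')]
def tape(im,box):
    x0,y0,x1,y1=box; hsv,b=masks(im); big=np.zeros_like(b)
    for st,c,l in blobs(b,20):
        if x0<c[0]<x1 and y0<c[1]<y1: big|=l.astype(np.uint8)
    big[:, :x0]=0;big[:,x1:]=0;big[:y0]=0;big[y1:]=0
    f=np.zeros_like(b); cv2.fillConvexPoly(f,cv2.convexHull(cv2.findNonZero(big)),1)
    t=((f>0)&(hsv[...,1]<85)&(hsv[...,2]>110)).astype(np.uint8)
    P=cv2.findNonZero(t).reshape(-1,2).astype(float); c=P.mean(0); v=np.linalg.svd(P-c)[2][0]; s=(P-c)@v
    e=np.array([c+v*(s.min()-.5),c+v*(s.max()+.5)]); e=e[np.argsort(e[:,1] if abs(v[1])>abs(v[0]) else e[:,0])]
    return e,len(P)
for nm,bt,bs in(('A',(147,164,174,198),(176,254,222,284)),('B',(157,200,176,234),(228,258,274,290)),('D',(222,136,242,172),(180,188,216,212))):
    et,n1=tape(it,bt); es,n2=tape(is_,bs); print(nm,n1,n2,et.round(1).tolist(),es.round(1).tolist())
    p=onz('top',et,.04)[:,:2]; print('  top z.04',p.round(3).tolist(),'len',np.linalg.norm(p[1]-p[0]).round(3),'yaw',np.degrees(np.arctan2(*(p[0]-p[1])[::-1])).round(1),'c',p.mean(0).round(3))
    r,g=tri('top',et.mean(0),'side',es.mean(0)); print('  tri',r.round(3),g.round(4))
c=lambda x,y:(x/3.07+140-.33,y/3.07+115-.33)
print('guard',onz('top',[c(207,175),c(545,150),c(193,47),c(541,30)],.061).round(3).tolist())
print('foot',onz('top',[c(243,343)],.006).round(3),'elbow,tip',onz('top',[c(405,343),c(405,298)],.008).round(3).tolist())
print('mat',onz('top',[c(210,283),c(433,276),c(435,372),c(213,378)],.002).round(3).tolist())
print('tub',onz('top',[c(68,80)],.06).round(3),'pot',onz('top',[c(656,87)],.033).round(3))
a=it[180:250,325:397,::-1];b=is_[115:165,260:340,::-1]
A=cv2.resize(a,None,fx=8,fy=8,interpolation=cv2.INTER_CUBIC)
cv2.imwrite('pics/slab.png',A)
```

```text
A 127 213 [[153.7, 168.5], [164.9, 193.6]] [[179.3, 266.1], [218.2, 261.3]]
  top z.04 [[0.609, 0.367], [0.523, 0.329]] len 0.094 yaw 23.4 c [0.566 0.348]
  tri [0.566 0.348 0.039] 0.0003
B 186 217 [[164.1, 202.4], [162.1, 232.8]] [[231.6, 266.4], [270.8, 270.2]]
  top z.04 [[0.493, 0.332], [0.391, 0.339]] len 0.102 yaw -3.9 c [0.442 0.335]
  tri [0.442 0.334 0.046] 0.0006
D 111 84 [[231.2, 142.5], [231.6, 167.5]] [[186.6, 198.6], [203.6, 204.0]]
  top z.04 [[0.692, 0.102], [0.606, 0.103]] len 0.086 yaw -0.2 c [0.649 0.102]
  tri [0.66  0.106 0.013] 0.0132
guard [[0.591, 0.183, 0.061], [0.61, -0.186, 0.061], [0.733, 0.197, 0.061], [0.743, -0.186, 0.061]]
foot [[0.408 0.152 0.006]] elbow,tip [[0.404, -0.029, 0.008], [0.454, -0.03, 0.008]]
mat [[0.476, 0.188, 0.002], [0.478, -0.062, 0.002], [0.371, -0.061, 0.002], [0.37, 0.186, 0.002]]
tub [[0.7   0.334 0.06 ]] pot [[ 0.681 -0.314  0.033]]
```

View pics/slab.png

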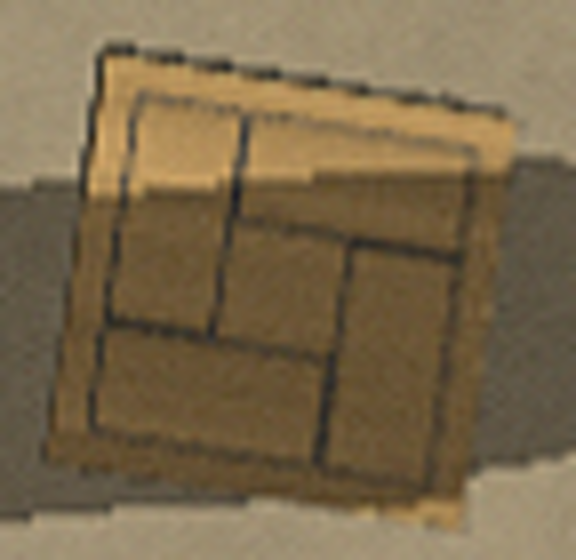

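Slab outline corners in this crop are TL (140,93), TR (482,150), BR (432,490), BL (92,430), and the pinwheel has its vertical piece at top left. The other measurements fit the given sizes. Next: slab frame and the approach to the handle.

```bash
cat > plan.py <<'E'
import sys,json
from h import *
# usage: plan.py 'x,y,z,yawdeg' ... : grasp-point waypoints; prints shift (cm, tool axes) + turn
s=manip.read_state(); R=np.array(s['orientation']); p=np.array(s['eef_pos'])+R[:,2]*.059; yaw=np.arctan2(R[1,0],R[0,0])
print('t%.2f gp'%s['time_s'],p.round(4),'yaw %.1f'%np.degrees(yaw),'F',np.round(s['wrist_force'],1),'op %.4f'%s['opening'],'q6 %.2f'%s['joint_positions'][5],'tilt',R[:2,2].round(3))
for a in sys.argv[1:]:
    x,y,z,w=map(float,a.split(',')); w=np.radians(w); d=np.array([x,y,z])-p
    A=np.array([[np.cos(yaw),np.sin(yaw),0],[np.sin(yaw),-np.cos(yaw),0],[0,0,-1]])
    print((A@d*100).round(2).tolist(),round(-((w-yaw+np.pi)%(2*np.pi)-np.pi),3)); p=np.array([x,y,z]);yaw=w
E
python3 - <<'E'
from h import *
c=lambda x,y:(x/8+325-.44,y/8+180-.44)
p=onz('top',[c(140,93),c(482,150),c(432,490),c(92,430)],.015); print(p.round(4).tolist())
print([np.linalg.norm(p[i]-p[i-1]).round(3) for i in range(4)])
C=p.mean(0); e1=(p[1]-p[0]+p[2]-p[3]);e2=(p[0]-p[3]+p[1]-p[2]); a1=np.degrees(np.arctan2(e1[1],e1[0]));a2=np.degrees(np.arctan2(e2[1],e2[0]))
print('C',C.round(4),a1.round(1),a2.round(1)); print('side px',proj('side',p).round(1).tolist())
E
python3 plan.py .408,.152,.20,90
```

```text
[[0.5185, -0.2725, 0.015], [0.4908, -0.4161, 0.015], [0.3478, -0.3877, 0.015], [0.3759, -0.2462, 0.015]]
[np.float64(0.145), np.float64(0.146), np.float64(0.146), np.float64(0.144)]
C [ 0.4333 -0.3306  0.015 ] -101.1 -10.8
side px [[271.5, 142.5], [286.2, 124.8], [322.7, 133.8], [310.4, 152.5]]
t0.25 gp [ 0.1913 -0.6209  0.2327] yaw 17.1 F [ 0.  -0.  -0.4] op 0.0953 q6 -0.08 tilt [-0.     0.001]
[43.47, -67.49, 3.27] -1.272
```

```bash
python3 -m jog '[[21.7,-33.7,0,-0.6,9.5],[21.7,-33.7,0,-0.6,9.5],[21.7,-33.7,0,-0.6,9.5],[21.7,-33.7,0,-0.6,9.5],[21.7,-33.7,0,-0.6,9.5],[43.5,-67.5,0,-1.272,9.5],[43.5,-67.5,0,-1.272,9.5],[43.5,-67.5,0,-1.272,9.5],[43.5,-67.5,0,-1.272,9.5],[43.5,-67.5,0,-1.272,9.5]]'; python3 plan.py .408,.152,.12,90
```

```text
time_s: 1.25
eef_pos: [0.3263, -0.1379, 0.2924]
orientation: [[-0.003, 1.0, 0.001], [1.0, 0.003, -0.001], [-0.001, 0.001, -1.0]]
wrist_force: [0.2, 0.3, -0.6]
opening: 0.0951
finger_force: 0.0
t1.25 gp [ 0.3263 -0.138   0.2334] yaw 90.2 F [ 0.2  0.3 -0.6] op 0.0951 q6 -0.56 tilt [ 0.001 -0.001]
[28.97, 8.26, 11.34] 0.003
```

```bash
python3 -m jog '[[5,1.5,2,0,9.5],[10,3,4,0,9.5],[15,4.5,6,0,9.5],[20,6,8,0,9.5],[25,7.3,10,0,9.5],[29,8.3,11.3,0,9.5],[29,8.3,11.3,0,9.5],[29,8.3,11.3,0,9.5],[29,8.3,11.3,0,9.5],[29,8.3,11.3,0,9.5]]' >/dev/null; python3 plan.py .408,.152,.036,90
python3 - <<'E'
from h import *
im=grab('top');g=cv2.cvtColor(im,cv2.COLOR_RGB2BGR)
a=cv2.resize(g[195:245,195:295],None,fx=4,fy=4,interpolation=cv2.INTER_CUBIC)
b=cv2.resize(cv2.cvtColor(grab('side'),cv2.COLOR_RGB2BGR)[150:250,230:330],None,fx=4,fy=4,interpolation=cv2.INTER_CUBIC)
cv2.imwrite('pics/v1.png',np.vstack([a,b]))
E
```

```text
t2.25 gp [0.4096 0.1494 0.1208] yaw 89.9 F [-0.2 -0.6  0.4] op 0.0950 q6 0.23 tilt [ 0.001 -0.   ]
[0.26, -0.16, 8.48] -0.001
```

View pics/v1.png

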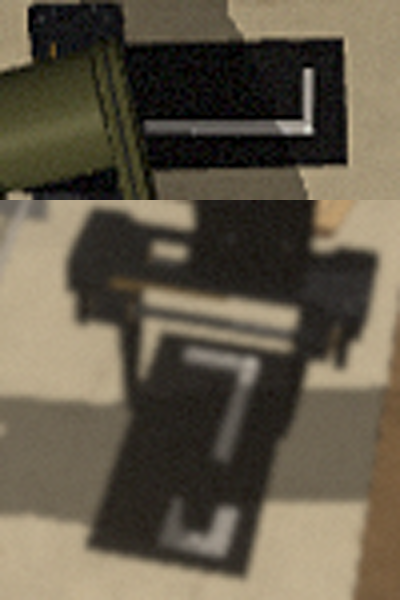

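The gripper straddles the handle, with fingers on either side of the foot at about (200,525) in the side crop. Descend, grip, lift slightly.

```bash
python3 -m jog '[[0.3,-0.1,2,0,9.5],[0.3,-0.1,4,0,9.5],[0.3,-0.1,6,0,9.5],[0.3,-0.1,7.5,0,9.5],[0.3,-0.1,8.4,0,9.5],[0.3,-0.1,8.4,0,3],[0.3,-0.1,8.4,0,0],[0.3,-0.1,8.4,0,0],[0.3,-0.1,8.4,0,0],[0.3,-0.1,8.4,0,0]]'; python3 -m jog '[[0,0,0,0,0],[0,0,0,0,0],[0,0,-0.5,0,0],[0,0,-1,0,0],[0,0,-1.5,0,0],[0,0,-2,0,0],[0,0,-2.5,0,0],[0,0,-2.5,0,0],[0,0,-2.5,0,0],[0,0,-2.5,0,0]]'; python3 plan.py
python3 - <<'E'
from h import *
b=cv2.resize(cv2.cvtColor(grab('side'),cv2.COLOR_RGB2BGR)[150:250,230:330],None,fx=4,fy=4,interpolation=cv2.INTER_CUBIC)
cv2.imwrite('pics/v2.png',b)
E
```

```text
time_s: 3.35
eef_pos: [0.4088, 0.1533, 0.0959]
orientation: [[-0.0, 1.0, 0.001], [1.0, 0.0, 0.0], [0.0, 0.001, -1.0]]
wrist_force: [0.7, -0.4, 0.1]
opening: 0.06
finger_force: 0.0
time_s: 4.35
eef_pos: [0.4081, 0.1531, 0.1199]
orientation: [[0.0, 1.0, -0.001], [1.0, -0.0, -0.0], [-0.0, -0.001, -1.0]]
wrist_force: [0.6, -0.4, -1.6]
opening: 0.0221
finger_force: 29.9
t4.35 gp [0.4081 0.1531 0.0609] yaw 90.0 F [ 0.6 -0.4 -1.6] op 0.0221 q6 0.24 tilt [-0.001 -0.   ]
```

View pics/v2.png

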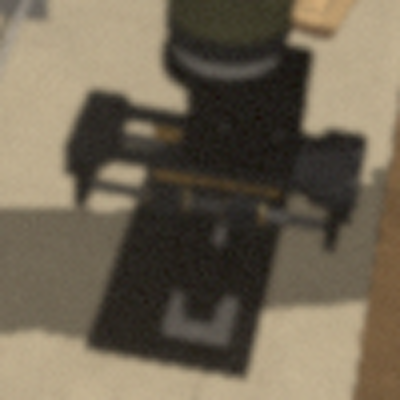

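```bash
python3 -m jog '[[-2,-0.5,0,-0.14,0],[-4,-1,0,-0.28,0],[-6,-1.5,0,-0.42,0],[-8,-2,0,-0.56,0],[-10,-2.5,0,-0.7,0],[-12,-3,0,-0.84,0],[-13.8,-3.8,0,-0.98,0],[-13.8,-3.8,0,-1.12,0],[-13.8,-3.8,0,-1.26,0],[-13.8,-3.8,0,-1.4,0]]'; python3 -m jog '[[0,0,0,-0.1,0],[0,0,0,-0.171,0],[0,0,0,-0.171,0],[0,0,0,-0.171,0],[0,0,0,-0.171,0],[0,0,0,-0.171,0],[0,0,0,-0.171,0],[0,0,0,-0.171,0],[0,0,0,-0.171,0],[0,0,0,-0.171,0]]' >/dev/null; python3 plan.py
python3 - <<'E'
from h import *
a=cv2.resize(cv2.cvtColor(grab('top'),cv2.COLOR_RGB2BGR)[120:250,190:330],None,fx=4,fy=4,interpolation=cv2.INTER_CUBIC)
cv2.imwrite('pics/v3.png',a)
E
```

```text
time_s: 5.4
eef_pos: [0.3701, 0.015, 0.12]
orientation: [[-0.986, 0.165, -0.001], [0.165, 0.986, 0.0], [0.001, -0.0, -1.0]]
wrist_force: [-1.0, -0.1, -2.4]
opening: 0.0217
finger_force: 29.9
t6.40 gp [0.3705 0.0152 0.0613] yaw -180.0 F [ 0.2  0.  -0.9] op 0.0219 q6 -1.67 tilt [0. 0.]
```

View pics/v3.png

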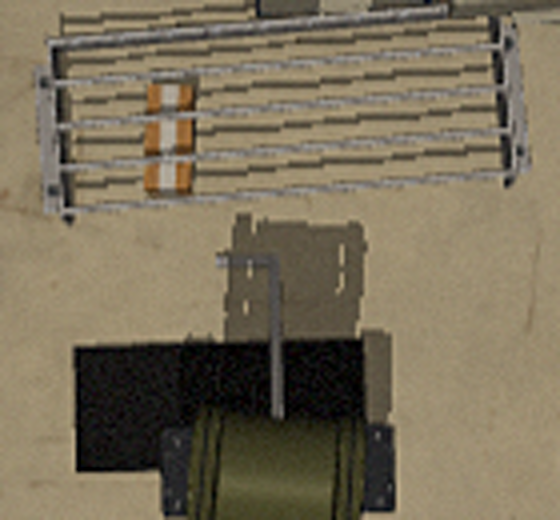

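Run:
```python
from h import *
print(onz('top',[(218/4+190-.4,262/4+120-.4),(274/4+190-.4,262/4+120-.4)],.033).round(3), onz('top',[(195/4+190-.4,100/4+120-.4),(146/4+190-.4,100/4+120-.4),(170/4+190-.4,195/4+120-.4),(170/4+190-.4,78/4+120-.4)],.04).round(3))
```

```text
[[0.546 0.061 0.033]
 [0.545 0.014 0.033]] [[0.684 0.078 0.04 ]
 [0.685 0.12  0.04 ]
 [0.603 0.101 0.04 ]
 [0.704 0.099 0.04 ]]
```

```bash
python3 -m jog '[[0,0,1,0,0],[0,0,2,0,0],[0,0,2,0,0],[-2.5,0,2,0,0],[-5,0,2,0,0],[-7.5,0,2,0,0],[-10,0,2,0,0],[-13,0,2,0,0],[-15.5,0,2,0,0],[-17.2,0,2,0,0]]'; python3 plan.py; python3 -m jog '[[0,0,0,0,0],[0,0,0,0,0],[0,0.7,0,0,0],[0,1.5,0,0,0],[0,2.3,0,0,0],[0,3.1,0,0,0],[0,3.9,0,0,0],[0,4.7,0,0,0],[0,5.4,0,0,0],[0,5.4,0,0,0]]'; python3 plan.py
python3 - <<'E'
from h import *
a=cv2.resize(cv2.cvtColor(grab('top'),cv2.COLOR_RGB2BGR)[120:220,195:295],None,fx=4,fy=4,interpolation=cv2.INTER_CUBIC)
b=cv2.resize(cv2.cvtColor(grab('side'),cv2.COLOR_RGB2BGR)[130:230,150:250],None,fx=4,fy=4,interpolation=cv2.INTER_CUBIC)
cv2.imwrite('pics/v4.png',np.hstack([a,b]))
E
```

```text
time_s: 7.45
eef_pos: [0.5431, 0.0152, 0.1001]
orientation: [[-1.0, -0.0, -0.003], [-0.0, 1.0, -0.0], [0.003, -0.0, -1.0]]
wrist_force: [-9.7, -0.1, 13.2]
opening: 0.0216
finger_force: 30.0
t7.45 gp [0.543  0.0152 0.0411] yaw -180.0 F [-9.7 -0.1 13.2] op 0.0216 q6 -1.64 tilt [-0.003 -0.   ]
time_s: 8.45
eef_pos: [0.5421, 0.0707, 0.1001]
orientation: [[-1.0, -0.001, -0.001], [-0.001, 1.0, 0.002], [0.001, 0.002, -1.0]]
wrist_force: [-1.2, 2.5, 1.9]
opening: 0.0218
finger_force: 30.0
t8.45 gp [0.5421 0.0708 0.0411] yaw -179.9 F [-1.2  2.5  1.9] op 0.0218 q6 -1.54 tilt [-0.001  0.002]
```

View pics/v4.png

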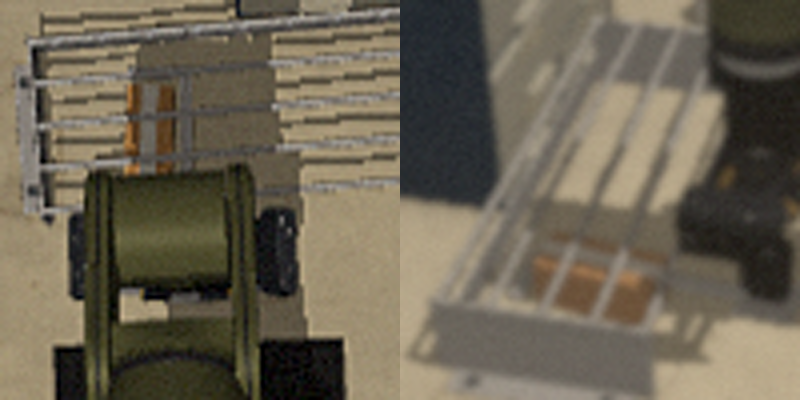

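The hook arm is behind the carton, with the rod along its right side at top crop (187,120). Pull.

```bash
python3 -m jog '[[1.2,0,0,0,0],[2.4,0,0,0,0],[3.7,0,0,0,0],[5,0,0,0,0],[6.4,0,0,0,0],[7.8,0,0,0,0],[9.2,0,0,0,0],[10.6,0,0,0,0],[12,0,0,0,0],[13.3,0,0,0,0]]'; python3 -m jog '[[0,0,0,0,0],[0,0,0,0,0],[0,0,0,0,0],[0,0,0,0,0],[0,0,0,0,0],[0,0,0,0,0],[0,0,0,0,0],[0,0,0,0,0],[0,0,0,0,0],[0,0,0,0,0]]' >/dev/null; python3 plan.py
python3 - <<'E'
from h import *
a=cv2.resize(cv2.cvtColor(grab('top'),cv2.COLOR_RGB2BGR)[130:230,195:295],None,fx=4,fy=4,interpolation=cv2.INTER_CUBIC)
b=cv2.resize(cv2.cvtColor(grab('side'),cv2.COLOR_RGB2BGR)[150:250,170:270],None,fx=4,fy=4,interpolation=cv2.INTER_CUBIC)
cv2.imwrite('pics/v5.png',np.hstack([a,b]))
E
```

```text
time_s: 9.55
eef_pos: [0.4074, 0.069, 0.0998]
orientation: [[-1.0, 0.0, -0.001], [0.0, 1.0, -0.0], [0.001, -0.0, -1.0]]
wrist_force: [-0.3, 0.2, -1.1]
opening: 0.001
finger_force: 0.0
t10.55 gp [0.4094 0.0692 0.0412] yaw -180.0 F [-0.8  0.1  0.8] op 0.0003 q6 -1.53 tilt [-0. -0.]
```

View pics/v5.png

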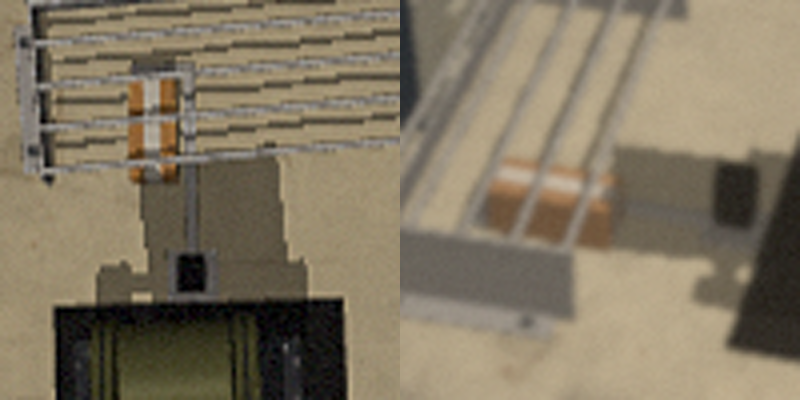

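The grip slackened, so the rod stayed behind with its handle at top crop (191,272); the hook is still behind the carton. I regrip it.

```bash
python3 - <<'E'
from h import *
c=lambda x,y:(x/4+195-.4,y/4+130-.4)
print(onz('top',[c(191,272)],.056).round(4),onz('top',[c(190,274)],.004).round(4), onz('top',[c(153,80),c(154,182)],.04).round(3))
E
python3 -m jog '[[0,0,0,0,9.5],[0,0,-2,0,9.5],[0,0,-4.5,0,9.5],[0,0,-6,0,9.5],[0,0,-6,0,9.5],[0,0,-6,0,9.5],[0,0,-6,0,9.5],[0,0,-6,0,9.5],[0,0,-6,0,9.5],[0,0,-6,0,9.5]]' >/dev/null; python3 plan.py
```

```text
[[0.5018 0.0674 0.056 ]] [[0.5037 0.0703 0.004 ]] [[0.668 0.097 0.04 ]
 [0.58  0.098 0.04 ]]
t11.65 gp [0.409  0.0692 0.1007] yaw -180.0 F [-1.1 -0.1 -0.2] op 0.0748 q6 -1.53 tilt [-0.001 -0.   ]
```

```bash
python3 -m jog '[[-4.7,0,0,0,9.5],[-9.4,0,0,0,9.5],[-9.4,0,0,0,9.5],[-9.4,0,1.5,0,9.5],[-9.4,0,3,0,9.5],[-9.4,0,4.5,0,9.5],[-9.4,0,6,0,9.5],[-9.4,0,6.6,0,9.5],[-9.4,0,6.6,0,0],[-9.4,0,6.6,0,0]]' >/dev/null; python3 -m jog '[[0,0,0,0,0],[0,0,0,0,0],[0,0,0,0,0],[0,0,0,0,0],[0,0,0,0,0],[0,0,0,0,0],[0,0,-0.3,0,0],[0,0,-0.5,0,0],[0,0,-0.5,0,0],[0,0,-0.5,0,0]]';python3 plan.py;  python3 -m jog '[[1,0,0,0,0],[2,0,0,0,0],[3,0,0,0,0],[4,0,0,0,0],[5,0,0,0,0],[6,0,0,0,0],[7,0,0,0,0],[8,0,0,0,0],[9,0,0,0,0],[9.8,0,0,0,0]]'; python3 plan.py
python3 - <<'E'
from h import *
a=cv2.resize(cv2.cvtColor(grab('top'),cv2.COLOR_RGB2BGR)[130:230,195:295],None,fx=4,fy=4,interpolation=cv2.INTER_CUBIC)
b=cv2.resize(cv2.cvtColor(grab('side'),cv2.COLOR_RGB2BGR)[150:250,170:270],None,fx=4,fy=4,interpolation=cv2.INTER_CUBIC)
cv2.imwrite('pics/v6.png',np.hstack([a,b]))
E
```

```text
time_s: 13.65
eef_pos: [0.5031, 0.0692, 0.099]
orientation: [[-1.0, -0.0, -0.0], [-0.0, 1.0, 0.0], [0.0, 0.0, -1.0]]
wrist_force: [0.1, -0.9, -1.5]
opening: 0.0218
finger_force: 30.0
t13.65 gp [0.5031 0.0692 0.04  ] yaw -180.0 F [ 0.1 -0.9 -1.5] op 0.0218 q6 -1.54 tilt [-0.  0.]
time_s: 14.65
eef_pos: [0.4039, 0.0692, 0.0987]
orientation: [[-1.0, -0.0, -0.001], [-0.0, 1.0, -0.0], [0.001, -0.0, -1.0]]
wrist_force: [0.1, 0.0, 0.3]
opening: 0.0002
finger_force: 0.0
t14.65 gp [0.4038 0.0692 0.0397] yaw -180.0 F [0.1 0.  0.3] op 0.0002 q6 -1.53 tilt [-0.001 -0.   ]
```

View pics/v6.png

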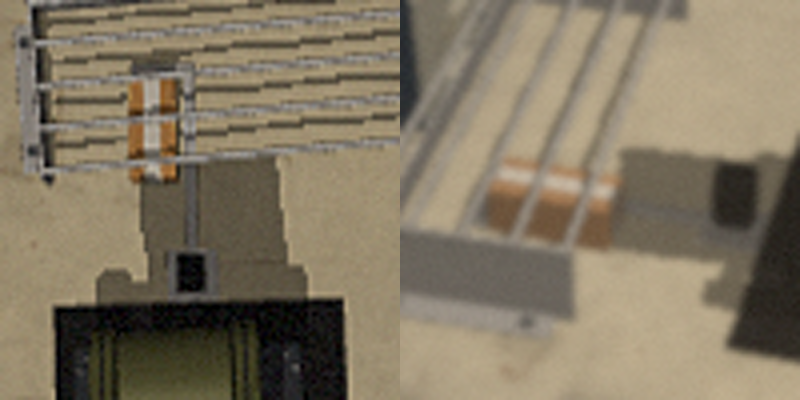

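The rod slipped out again, with its foot's rear edge right at the mat edge. I'll regrip, lift it higher over the mat edge, pull in small steps and read the force.

```bash
python3 -m jog '[[0,0,0,0,9.5],[0,0,-2,0,9.5],[0,0,-4.5,0,9.5],[0,0,-6,0,9.5],[0,0,-6,0,9.5],[-3,0,-6,0,9.5],[-6,0,-6,0,9.5],[-9.9,0,-6,0,9.5],[-9.9,0,-6,0,9.5],[-9.9,0,-6,0,9.5]]' >/dev/null; python3 plan.py .503,.069,.034,180
python3 -m jog '[[0,0,1.5,0,9.5],[0,0,3,0,9.5],[0,0,4.5,0,9.5],[0,0,6,0,9.5],[0,0,6.6,0,9.5],[0,0,6.6,0,9.5],[0,0,6.6,0,0],[0,0,6.6,0,0],[0,0,6.6,0,0],[0,0,6.6,0,0]]' ; python3 -m jog '[[0,0,0,0,0],[0,0,0,0,0],[0,0,0,0,0],[0,0,0,0,0],[0,0,-0.3,0,0],[0,0,-0.6,0,0],[0,0,-0.9,0,0],[0,0,-1.2,0,0],[0,0,-1.2,0,0],[0,0,-1.2,0,0]]';python3 plan.py;  python3 -m jog '[[0.2,0,0,0,0],[0.4,0,0,0,0],[0.6,0,0,0,0],[0.8,0,0,0,0],[1,0,0,0,0],[1.2,0,0,0,0],[1.4,0,0,0,0],[1.6,0,0,0,0],[1.8,0,0,0,0],[2,0,0,0,0]]'; python3 plan.py
```

```text
t15.75 gp [0.504  0.0692 0.0986] yaw 180.0 F [ 0.1 -0.1 -0.2] op 0.0754 q6 -1.54 tilt [-0.003 -0.   ]
[0.1, -0.02, 6.46] -0.0
time_s: 16.75
eef_pos: [0.5048, 0.0693, 0.0939]
orientation: [[-1.0, -0.0, 0.001], [-0.0, 1.0, 0.0], [-0.001, 0.0, -1.0]]
wrist_force: [-1.3, 0.1, 0.0]
opening: 0.0682
finger_force: 0.0
time_s: 17.75
eef_pos: [0.5043, 0.0692, 0.1053]
orientation: [[-1.0, -0.0, -0.0], [-0.0, 1.0, 0.0], [0.0, 0.0, -1.0]]
wrist_force: [-0.5, -0.8, -2.0]
opening: 0.0219
finger_force: 30.0
t17.75 gp [0.5043 0.0692 0.0463] yaw -180.0 F [-0.5 -0.8 -2. ] op 0.0219 q6 -1.54 tilt [-0.  0.]
time_s: 18.75
eef_pos: [0.4842, 0.0692, 0.1053]
orientation: [[-1.0, -0.0, 0.0], [-0.0, 1.0, 0.0], [-0.0, 0.0, -1.0]]
wrist_force: [-0.8, -0.3, -1.9]
opening: 0.0219
finger_force: 30.0
t18.75 gp [0.4842 0.0692 0.0463] yaw -180.0 F [-0.8 -0.3 -1.9] op 0.0219 q6 -1.54 tilt [0. 0.]
```

Holding over the mat edge now. Continue the pull.

```bash
python3 -m jog '[[0.8,0,0,0,0],[1.6,0,0,0,0],[2.4,0,0,0,0],[3.2,0,0,0,0],[4,0,0,0,0],[4.8,0,0,0,0],[5.6,0,0,0,0],[6.4,0,0,0,0],[7.2,0,0,0,0],[7.8,0,0,0,0]]'; python3 plan.py
python3 - <<'E'
from h import *
a=cv2.resize(cv2.cvtColor(grab('top'),cv2.COLOR_RGB2BGR)[130:230,195:295],None,fx=4,fy=4,interpolation=cv2.INTER_CUBIC)
b=cv2.resize(cv2.cvtColor(grab('side'),cv2.COLOR_RGB2BGR)[150:250,170:270],None,fx=4,fy=4,interpolation=cv2.INTER_CUBIC)
cv2.imwrite('pics/v7.png',np.hstack([a,b]))
E
```

```text
time_s: 19.75
eef_pos: [0.4055, 0.0692, 0.1051]
orientation: [[-1.0, -0.0, -0.0], [-0.0, 1.0, 0.0], [0.0, 0.0, -1.0]]
wrist_force: [1.0, -0.0, -1.9]
opening: 0.0215
finger_force: 30.0
t19.75 gp [0.4055 0.0692 0.0461] yaw -180.0 F [ 1.  -0.  -1.9] op 0.0215 q6 -1.53 tilt [-0.  0.]
```

View pics/v7.png

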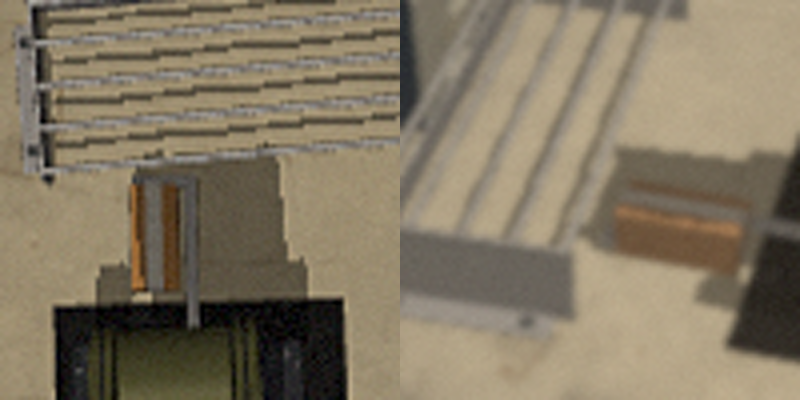

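The carton is clear of the guard, spanning (130–182, 182–292) in the top crop. Unhook to the right, back off, lift and swing the rod back towards the mat.

```bash
python3 -m jog '[[-0.6,0,0,0,0],[-1,0,0,0,0],[-1,-1.2,0,0,0],[-1,-2.4,0,0,0],[-1,-3.6,0,0,0],[-1,-4.8,0,0,0],[-1,-6,0,0,0],[-1,-7.2,0,0,0],[1,-7.2,0,0,0],[3.5,-7.2,0,0,0]]'; python3 -m jog '[[0,0,-1,0,0],[0,0,-2,0,0],[0,0,-2,0.14,0],[0,0,-2,0.28,0],[0,0,-2,0.42,0],[0,0,-2,0.56,0],[0,0,-2,0.7,0],[0,0,-2,0.84,0],[0,0,-2,0.98,0],[0,0,-2,1.12,0]]' >/dev/null; python3 plan.py;  python3 -m jog '[[0,0,0,0.14,0],[0,0,0,0.28,0],[0,0,0,0.42,0],[0,0,0,0.451,0],[0,0,0,0.451,0],[0,0,0,0.451,0],[0,0,0,0.451,0],[0,0,0,0.451,0],[0,0,0,0.451,0],[0,0,0,0.451,0]]' >/dev/null; python3 plan.py .408,.153,.060,90
python3 - <<'E'
from h import *
a=cv2.resize(cv2.cvtColor(grab('top'),cv2.COLOR_RGB2BGR)[160:260,195:345],None,fx=4,fy=4,interpolation=cv2.INTER_CUBIC)
cv2.imwrite('pics/v8.png',a)
E
```

```text
time_s: 20.85
eef_pos: [0.3715, -0.0038, 0.1056]
orientation: [[-1.0, 0.001, 0.0], [0.001, 1.0, -0.0], [-0.0, -0.0, -1.0]]
wrist_force: [0.3, 0.5, -0.9]
opening: 0.0222
finger_force: 30.0
t21.85 gp [ 0.3732 -0.0031  0.0679] yaw 115.5 F [ 0.3 -1.1 -2.4] op 0.0219 q6 -0.60 tilt [ 0.003 -0.   ]
t22.85 gp [ 0.3714 -0.0028  0.0662] yaw 90.0 F [ 0.  -0.7 -1.3] op 0.0222 q6 -0.15 tilt [-0.  0.]
[15.58, 3.66, 0.62] 0.0
```

View pics/v8.png

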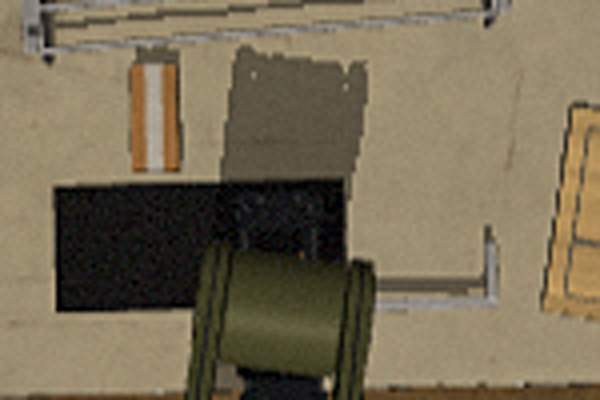

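Carton at (155,117) is straight; rod held level with hook at (490,265). Lay the rod back where it lay.

```bash
python3 -m jog '[[2.5,0.6,0,0,0],[5,1.2,0,0,0],[7.5,1.8,0,0,0],[10,2.4,0,0,0],[12.5,3,0,0,0],[15.6,3.7,0,0,0],[15.6,3.7,0,0,0],[15.6,3.7,0.6,0,0],[15.6,3.7,1.2,0,0],[15.6,3.7,1.8,0,0]]'>/dev/null; python3 -m jog '[[0,0,0.4,0,0],[0,0,0.8,0,0],[0,0,1.1,0,0],[0,0,1.2,0,0],[0,0,1.2,0,0],[0,0,1.2,0,9.5],[0,0,1.2,0,9.5],[0,0,1.2,0,9.5],[0,0,1.2,0,9.5],[0,0,1.2,0,9.5]]'; python3 -m jog '[[0,0,0,0,9.5],[0,0,0,0,9.5],[0,0,-1,0,9.5],[0,0,-3,0,9.5],[0,0,-6,0,9.5],[-4,0,-10,0,9.5],[-9,0,-14,0,9.5],[-14,0,-18,0,9.5],[-18,0,-18,0,9.5],[-22,0,-18,0,9.5]]'>/dev/null
python3 - <<'E'
from h import *
g=cv2.cvtColor(grab('top','t9.png'),cv2.COLOR_RGB2BGR)
grab('side','s9.png')
a=cv2.resize(g[145:255,140:290],None,fx=4,fy=4,interpolation=cv2.INTER_CUBIC)
cv2.imwrite('pics/v9.png',a)
E
python3 plan.py
```

```text
time_s: 24.9
eef_pos: [0.4082, 0.1531, 0.0948]
orientation: [[0.0, 1.0, -0.001], [1.0, -0.0, -0.0], [-0.0, -0.001, -1.0]]
wrist_force: [-0.0, -0.2, -0.6]
opening: 0.0565
finger_force: 0.0
t26.00 gp [ 0.4088 -0.0622  0.2179] yaw 89.5 F [0.6 0.4 0.7] op 0.0950 q6 -0.27 tilt [ 0.004 -0.003]
```

View pics/v9.png

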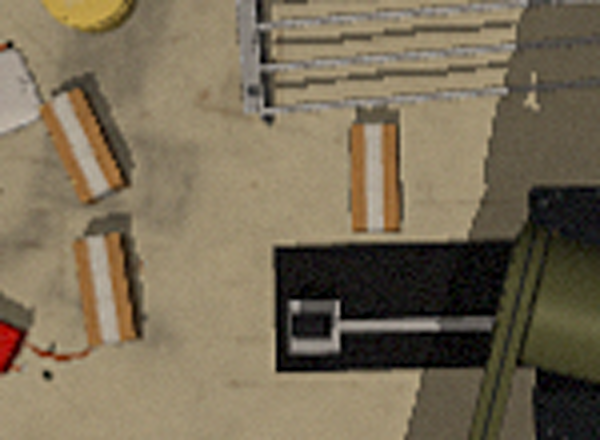

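The rod lies back on the mat (foot at (313,327)); D's tape runs (373,125)–(376,230), A's (70,92)–(101,195), B's (98,238)–(112,342). I compute grasps and places for all of them.

```bash
cat > slots.py <<'E'
from h import *
C=np.array([.4333,-.3306]);e1=np.array([np.cos(np.radians(-101)),np.sin(np.radians(-101))]);e2=np.array([-e1[1],e1[0]])
S={0:(-24,-49),1:(49,-24),2:(24,49),3:(-49,24)}
U={0:e1,1:e2,2:-e1,3:-e2}
def slot(k): a,b=S[k]; c=C+(a*e1+b*e2)/1000; return c,c+.022*U[k]
if __name__=='__main__':
    for k in S: print(k,slot(k)[0].round(4),'grasp',slot(k)[1].round(4))
E
python3 slots.py
python3 - <<'E'
from m import *
c=lambda p:(p[0]/4+140-.4,p[1]/4+145-.4)
im=cv2.imread('pics/s9.png')[:,:,::-1]; hsv,b=masks(im)
for n,a,z in(('D',(373,125),(376,230)),('A',(70,92),(101,195)),('B',(98,238),(112,342))):
    p=onz('top',[c(a),c(z)],.04)[:,:2]; m=p.mean(0); d=p[0]-p[1]
    print(n,m.round(4),'L',np.linalg.norm(d).round(3),'yaw',np.degrees(np.arctan2(d[1],d[0])).round(1),'g+22',(m+.022*d/np.linalg.norm(d)).round(4),'g-22',(m-.022*d/np.linalg.norm(d)).round(4))
    q=proj('side',[[*m,.04]])[0].astype(int)
    w=(hsv[...,1]<85)&(hsv[...,2]>130); w[:q[1]-4]=0;w[q[1]+5:]=0;w[:,:q[0]-6]=0;w[:,q[0]+7:]=0
    u=np.argwhere(w)[:,::-1].mean(0); print('  tri',tri('top',(np.array(c(a))+c(z))/2,'side',u)[0].round(3),'px',q,u.round(1))
E
python3 plan.py
```

```text
0 [ 0.3898 -0.2977] grasp [ 0.3856 -0.3193]
1 [ 0.4004 -0.3741] grasp [ 0.422  -0.3783]
2 [ 0.4768 -0.3635] grasp [ 0.481  -0.3419]
3 [ 0.4662 -0.2871] grasp [ 0.4446 -0.2829]
D [0.5329 0.0982] L 0.089 yaw 0.6 g+22 [0.5549 0.0984] g-22 [0.5109 0.098 ]
  tri [0.532 0.098 0.041] px [240 200] [240.6 200.2]
A [0.5677 0.3422] L 0.092 yaw 16.3 g+22 [0.5888 0.3483] g-22 [0.5466 0.336 ]
  tri [0.569 0.343 0.038] px [198 261] [198.  262.2]
B [0.4436 0.3261] L 0.088 yaw 7.5 g+22 [0.4655 0.329 ] g-22 [0.4218 0.3233]
  tri [0.444 0.327 0.037] px [251 267] [251.  268.3]
t26.00 gp [ 0.4088 -0.0622  0.2179] yaw 89.5 F [0.6 0.4 0.7] op 0.0950 q6 -0.27 tilt [ 0.004 -0.003]
```

```bash
python3 plan.py .511,.098,.12,0.6 | tail -1; python3 -m jog '[[2,1.2,1,0.14,9.5],[4,2.4,2,0.28,9.5],[6,3.6,3,0.42,9.5],[8,4.8,4,0.56,9.5],[10,6,5,0.7,9.5],[12,7.2,6,0.84,9.5],[14,8.4,7,0.98,9.5],[16,9.6,8,1.12,9.5],[16.1,10.1,9,1.26,9.5],[16.1,10.1,9.8,1.4,9.5]]'>/dev/null; python3 -m jog '[[0,0,0,0.1,9.5],[0,0,0,0.152,9.5],[0,0,0,0.152,9.5],[0,0,0,0.152,9.5],[0,0,0,0.152,9.5],[0,0,0,0.152,9.5],[0,0,0,0.152,9.5],[0,0,0,0.152,9.5],[0,0,0,0.152,9.5],[0,0,0,0.152,9.5]]'>/dev/null; python3 plan.py .511,.098,.03,0.6
```

```text
[16.11, 10.07, 9.79] 1.551
t28.00 gp [0.5094 0.1039 0.1172] yaw 1.1 F [-0.6  0.2 -0.1] op 0.0952 q6 1.65 tilt [0. 0.]
[0.15, 0.59, 8.72] 0.008
```

Lower, grip, lift.

```bash
python3 -m jog '[[0.1,0.6,1.5,0,9.5],[0.1,0.6,3.5,0,9.5],[0.1,0.6,5.5,0,9.5],[0.1,0.6,7.5,0,9.5],[0.1,0.6,8.7,0,9.5],[0.1,0.6,8.7,0,9.5],[0.1,0.6,8.7,0,0],[0.1,0.6,8.7,0,0],[0.1,0.6,8.7,0,0],[0.1,0.6,8.7,0,0]]'; python3 -m jog '[[0,0,0,0,0],[0,0,0,0,0],[0,0,-1,0,0],[0,0,-3,0,0],[0,0,-6,0,0],[0,0,-9,0,0],[0,0,-12,0,0],[0,0,-12,0,0],[0,0,-12,0,0],[0,0,-12,0,0]]';python3 plan.py .4446,-.2829,.15,-11 .4446,-.2829,.047,-11
```

```text
time_s: 29.0
eef_pos: [0.5111, 0.098, 0.0902]
orientation: [[1.0, 0.019, 0.002], [0.019, -1.0, 0.0], [0.002, -0.0, -1.0]]
wrist_force: [-0.0, -0.1, 0.2]
opening: 0.0685
finger_force: 0.0
time_s: 30.0
eef_pos: [0.5095, 0.0978, 0.2076]
orientation: [[1.0, 0.019, -0.003], [0.019, -1.0, -0.0], [-0.003, 0.0, -1.0]]
wrist_force: [0.5, -0.8, -0.8]
opening: 0.0395
finger_force: 30.0
t30.00 gp [0.5094 0.0978 0.1486] yaw 1.1 F [ 0.5 -0.8 -0.8] op 0.0395 q6 1.64 tilt [-0.003 -0.   ]
[-7.19, 37.94, -0.14] 0.211
[0.0, 0.0, 10.3] -0.0
```

```bash
python3 -m jog '[[-0.9,4.7,0,0.03,0],[-1.8,9.5,0,0.06,0],[-2.7,14.2,0,0.09,0],[-3.6,19,0,0.12,0],[-4.5,23.7,0,0.15,0],[-5.4,28.4,0,0.18,0],[-6.3,33.2,0,0.211,0],[-7.2,37.9,0,0.211,0],[-7.2,37.9,0,0.211,0],[-7.2,37.9,0,0.211,0]]' >/dev/null; python3 -m jog '[[0,0,0,0,0],[0,0,0,0,0],[0,0,2,0,0],[0,0,4,0,0],[0,0,6,0,0],[0,0,7,0,0],[0,0,8,0,0],[0,0,8,0,0],[0,0,8,0,0],[0,0,8,0,0]]'>/dev/null; python3 plan.py .4446,-.2829,.0455,-11
```

```text
t32.00 gp [ 0.4464 -0.2828  0.0714] yaw -11.0 F [ 0.3 -0.2 -0.6] op 0.0393 q6 1.10 tilt [ 0.002 -0.001]
[-0.17, 0.04, 2.59] -0.0
```

```bash
python3 -m jog '[[-0.2,0,1,0,0],[-0.2,0,1.8,0,0],[-0.2,0,2.4,0,0],[-0.2,0,2.6,0,0],[-0.2,0,2.6,0,0],[-0.2,0,2.6,0,0],[-0.2,0,2.6,0,7],[-0.2,0,2.6,0,7],[-0.2,0,2.6,0,7],[-0.2,0,2.6,0,7]]'; python3 -m jog '[[0,0,0,0,7],[0,0,-1,0,7],[0,0,-3,0,7],[0,0,-6,0,7],[0,0,-10,0,7],[0,-4,-13,0,7],[0,-9,-13,0,7],[0,-14,-13,0,7],[0,-19,-13,0,7],[0,-24,-13,0,7]]'>/dev/null
python3 - <<'E'
from h import *
g=cv2.cvtColor(grab('top','t10.png'),cv2.COLOR_RGB2BGR); grab('side','s10.png')
a=cv2.resize(g[180:250,325:397],None,fx=6,fy=6,interpolation=cv2.INTER_CUBIC)
b=cv2.resize(g[160:240,140:212],None,fx=5,fy=5,interpolation=cv2.INTER_CUBIC)
o=np.zeros((420,a.shape[1]+360,3),np.uint8);o[:,:a.shape[1]]=a;o[:400,a.shape[1]:]=b
print(a.shape);cv2.imwrite('pics/v10.png',o)
E
python3 plan.py
```

```text
time_s: 33.0
eef_pos: [0.4431, -0.2818, 0.1023]
orientation: [[0.982, -0.191, -0.001], [-0.191, -0.982, 0.001], [-0.001, -0.001, -1.0]]
wrist_force: [-0.0, 0.1, -0.3]
opening: 0.066
finger_force: 0.0
(420, 432, 3)
t34.10 gp [ 0.49   -0.0417  0.175 ] yaw -10.6 F [-0.6 -2.3 -0.6] op 0.0703 q6 1.56 tilt [0.001 0.001]
```

View pics/v10.png

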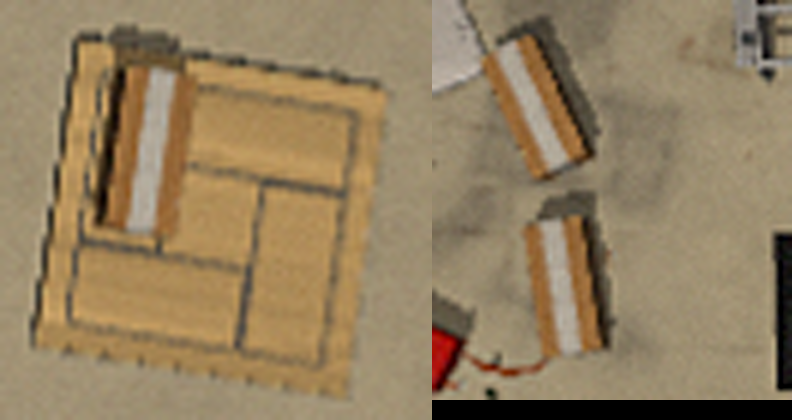

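Run:
```python
from slots import *
def s(n,p,z):
    q=onz('top',p,z)[:,:2];m=q.mean(0);d=q[0]-q[1];u=d/np.linalg.norm(d)
    print(n,m.round(4),np.linalg.norm(d).round(3),np.degrees(np.arctan2(d[1],d[0])).round(1),'g+22',(m+.022*u).round(4)); return m
m=s('D',[(160/6+325-.4,70/6+180-.4),(140/6+325-.4,232/6+180-.4)],.055)
print('err in slab axes mm',((m-slot(3)[0])@np.c_[e1,e2]*1000).round(1))
r=lambda x,y:(x/5+140-.4,y/5+160-.4)
s('A',[r(76,42),r(126,170)],.04); s('B',[r(120,220),r(138,352)],.04)
```

```text
D [ 0.4697 -0.2885] 0.091 -9.5 g+22 [ 0.4914 -0.2922]
err in slab axes mm [0.8 3.7]
A [0.5667 0.3461] 0.094 20.8 g+22 [0.5873 0.354 ]
B [0.4447 0.3276] 0.09 7.6 g+22 [0.4665 0.3305]
```

D sits in outline 3 within 4 mm. Next B.

```bash
python3 plan.py .4665,.3300,.1,7.6 .4665,.33,.03,7.6
```

```text
t34.10 gp [ 0.49   -0.0417  0.175 ] yaw -10.6 F [-0.6 -2.3 -0.6] op 0.0703 q6 1.56 tilt [0.001 0.001]
[-9.15, -36.1, 7.5] -0.318
[0.0, 0.0, 7.0] -0.0
```

```bash
python3 -m jog '[[-1.1,-4.5,0,-0.04,8],[-2.3,-9,0,-0.08,8],[-3.4,-13.5,0,-0.12,8],[-4.6,-18,0,-0.16,8],[-5.7,-22.5,0,-0.2,8],[-6.9,-27,0,-0.24,8],[-8,-31.5,2,-0.28,8],[-9.1,-36.1,4,-0.318,8],[-9.1,-36.1,6,-0.318,8],[-9.1,-36.1,7.5,-0.318,8]]'>/dev/null; python3 plan.py .4665,.33,.03,7.6; python3 -m jog '[[0,0,0,0,8],[0,0,0,0,8],[0,0,0,0,8],[0,0,0,0,8],[0,0,0,0,8],[0,0,0,0,8],[0,0,0,0,8],[0,0,0,0,8],[0,0,0,0,8],[0,0,0,0,8]]'>/dev/null; python3 plan.py .4665,.33,.03,7.6
```

```text
t35.10 gp [0.4688 0.3257 0.098 ] yaw 7.3 F [-0.  -1.1  0. ] op 0.0805 q6 1.96 tilt [-0.001 -0.001]
[-0.17, -0.46, 6.8] -0.005
t36.10 gp [0.4691 0.3253 0.0992] yaw 7.2 F [ 0.4 -0.8  0.8] op 0.0800 q6 1.96 tilt [-0. -0.]
[-0.2, -0.5, 6.92] -0.007
```

```bash
python3 -m jog '[[-0.2,-0.5,1.5,0,8],[-0.2,-0.5,3.5,0,8],[-0.2,-0.5,5,0,8],[-0.2,-0.5,6.3,0,8],[-0.2,-0.5,6.9,0,8],[-0.2,-0.5,6.9,0,0],[-0.2,-0.5,6.9,0,0],[-0.2,-0.5,6.9,0,0],[-0.2,-0.5,6.9,0,0],[-0.2,-0.5,6.9,0,0]]'; python3 -m jog '[[0,0,0,0,0],[0,0,0,0,0],[0,0,-1,0,0],[0,0,-3,0,0],[0,0,-6,0,0],[0,0,-9,0,0],[0,0,-12,0,0],[0,0,-12,0,0],[0,0,-12,0,0],[0,0,-12,0,0]]';python3 plan.py .481,-.3419,.15,79
```

```text
time_s: 37.1
eef_pos: [0.4669, 0.3302, 0.0899]
orientation: [[0.992, 0.125, 0.001], [0.125, -0.992, 0.001], [0.001, -0.0, -1.0]]
wrist_force: [-0.0, 0.4, 0.8]
opening: 0.0456
finger_force: 0.0
time_s: 38.1
eef_pos: [0.4656, 0.3295, 0.2074]
orientation: [[0.992, 0.125, -0.003], [0.125, -0.992, -0.002], [-0.003, 0.001, -1.0]]
wrist_force: [0.2, -0.6, -0.8]
opening: 0.0397
finger_force: 30.0
t38.10 gp [0.4654 0.3294 0.1484] yaw 7.2 F [ 0.2 -0.6 -0.8] op 0.0397 q6 1.97 tilt [-0.003 -0.002]
[-6.88, 66.79, -0.16] -1.253
```

```bash
python3 -m jog '[[-0.4,4,0,-0.1,0],[-0.8,8,0,-0.2,0],[-1.3,12.5,0,-0.3,0],[-1.8,17,0,-0.42,0],[-2.2,21.5,0,-0.54,0],[-2.7,26,0,-0.66,0],[-3.1,30.5,0,-0.78,0],[-3.6,35,0,-0.9,0],[-4,39.5,0,-1.02,0],[-4.5,44,0,-1.14,0]]'>/dev/null; python3 plan.py .481,-.3419,.15,79
```

```text
t39.10 gp [ 0.4756 -0.1135  0.1482] yaw 72.8 F [ 0.7  1.  -0.2] op 0.0400 q6 -0.04 tilt [-0.003  0.001]
[-21.66, 7.27, -0.18] -0.108
```

```bash
python3 -m jog '[[-4,1.3,0,-0.05,0],[-8,2.6,0,-0.108,0],[-12,4,0,-0.108,0],[-16,5.4,0,-0.108,0],[-20,6.7,0,-0.108,0],[-21.7,7.3,0,-0.108,0],[-21.7,7.3,2,-0.108,0],[-21.7,7.3,4,-0.108,0],[-21.7,7.3,6,-0.108,0],[-21.7,7.3,7.5,-0.108,0]]'>/dev/null;python3 -m jog '[[0,0,0,0,0],[0,0,0,0,0],[0,0,0,0,0],[0,0,0,0,0],[0,0,0,0,0],[0,0,0,0,0],[0,0,0,0,0],[0,0,0,0,0],[0,0,0,0,0],[0,0,0,0,0]]'>/dev/null; python3 plan.py .481,-.3419,.0455,79
```

```text
t41.10 gp [ 0.4815 -0.341   0.0752] yaw 78.7 F [-0.2 -0.3 -0.6] op 0.0396 q6 -0.51 tilt [-0.  0.]
[-0.1, -0.04, 2.97] -0.005
```

```bash
python3 -m jog '[[0,0,1,0,0],[0,0,2,0,0],[0,0,2.7,0,0],[0,0,2.95,0,0],[0,0,2.95,0,0],[0,0,2.95,0,0],[0,0,2.95,0,6.5],[0,0,2.95,0,6.5],[0,0,2.95,0,6.5],[0,0,2.95,0,6.5]]'; python3 -m jog '[[0,0,0,0,6.5],[0,0,-1,0,6.5],[0,0,-3,0,6.5],[0,0,-6,0,6.5],[0,0,-10,0,7],[4,0,-13,0.1,7],[9,0,-13,0.2,7],[14,0,-13,0.3,7],[19,0,-13,0.4,7],[24,0,-13,0.5,7]]'>/dev/null
python3 - <<'E'
from h import *
g=cv2.cvtColor(grab('top','t11.png'),cv2.COLOR_RGB2BGR); grab('side','s11.png')
a=cv2.resize(g[180:250,325:397],None,fx=6,fy=6,interpolation=cv2.INTER_CUBIC)
b=cv2.resize(g[160:240,140:212],None,fx=5,fy=5,interpolation=cv2.INTER_CUBIC)
o=np.zeros((420,a.shape[1]+360,3),np.uint8);o[:,:a.shape[1]]=a;o[:400,a.shape[1]:]=b
cv2.imwrite('pics/v11.png',o)
E
python3 plan.py
```

```text
time_s: 42.1
eef_pos: [0.4816, -0.3411, 0.1046]
orientation: [[0.196, 0.981, 0.0], [0.981, -0.196, -0.0], [-0.0, 0.0, -1.0]]
wrist_force: [0.5, 0.6, 0.3]
opening: 0.0636
finger_force: 0.0
t43.20 gp [ 0.5293 -0.1009  0.1767] yaw 50.4 F [ 0.2 -0.1  0.2] op 0.0698 q6 0.40 tilt [0.001 0.001]
```

View pics/v11.png

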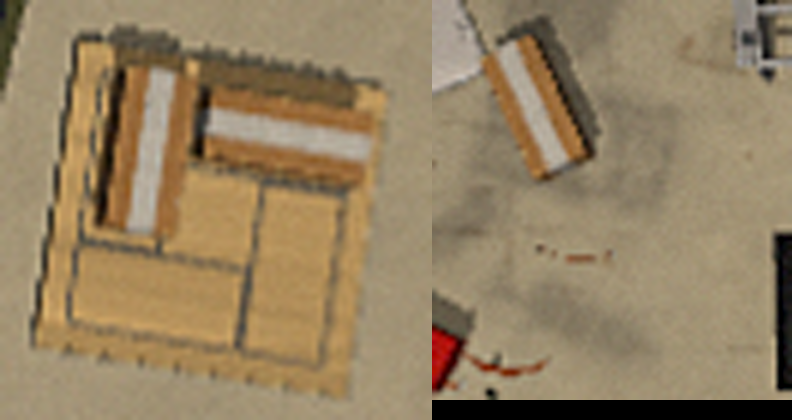

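B lies in outline 2, tape (203,122)–(370,148); A is unchanged at (538,106). I have now viewed 16 pictures against the limit of 14, so from here I check by masks and numbers only.

```bash
python3 - <<'E'
from slots import *
q=onz('top',[(203/6+325-.4,122/6+180-.4),(370/6+325-.4,148/6+180-.4)],.055)[:,:2];m=q.mean(0);d=q[1]-q[0]
print(m.round(4),np.linalg.norm(d).round(3),np.degrees(np.arctan2(d[1],d[0])).round(1),'err',((m-slot(2)[0])@np.c_[e1,e2]*1000).round(1))
E
python3 plan.py .5873,.3535,.1,20.5
```

```text
[ 0.4767 -0.3638] 0.092 -100.3 err [ 0.3 -0.1]
t43.20 gp [ 0.5293 -0.1009  0.1767] yaw 50.4 F [ 0.2 -0.1  0.2] op 0.0698 q6 0.40 tilt [0.001 0.001]
[38.7, -24.51, 7.67] 0.521
```

```bash
python3 -m jog '[[4,-2.5,0,0.05,7],[8,-5,0,0.1,7],[12,-7.6,0,0.15,7],[16,-10.1,0,0.2,7],[20,-12.7,0,0.25,7],[24,-15.2,0,0.3,7],[28,-17.7,0,0.36,7],[32,-20.3,0,0.42,7],[36,-22.8,0,0.48,7],[38.7,-24.5,0,0.521,7]]'>/dev/null; python3 -m jog '[[0,0,0,0,7],[0,0,2,0,7],[0,0,4,0,7],[0,0,6,0,7],[0,0,7,0,7],[0,0,7,0,7],[0,0,7,0,7],[0,0,7,0,7],[0,0,7,0,7],[0,0,7,0,7]]'>/dev/null; python3 plan.py .5873,.3535,.03,20.5
```

```text
t45.20 gp [0.5896 0.3486 0.1068] yaw 20.2 F [ 0.4 -0.6  0.5] op 0.0701 q6 1.67 tilt [0.001 0.001]
[-0.04, -0.54, 7.68] -0.005
```

```bash
python3 -m jog '[[0,-0.5,1.5,0,7],[0,-0.5,3.5,0,7],[0,-0.5,5.5,0,7],[0,-0.5,7,0,7],[0,-0.5,7.7,0,7],[0,-0.5,7.7,0,0],[0,-0.5,7.7,0,0],[0,-0.5,7.7,0,0],[0,-0.5,7.7,0,0],[0,-0.5,7.7,0,0]]'; python3 -m jog '[[0,0,0,0,0],[0,0,0,0,0],[0,0,-1,0,0],[0,0,-3,0,0],[0,0,-6,0,0],[0,0,-9,0,0],[0,0,-13,0,0],[0,0,-13,0,0],[0,0,-13,0,0],[0,0,-13,0,0]]';python3 plan.py .422,-.3783,.15,-11
```

```text
time_s: 46.2
eef_pos: [0.5881, 0.3535, 0.0891]
orientation: [[0.938, 0.345, 0.002], [0.345, -0.938, 0.001], [0.002, -0.001, -1.0]]
wrist_force: [-0.6, 1.3, 2.4]
opening: 0.0399
finger_force: 29.9
time_s: 47.2
eef_pos: [0.5864, 0.3524, 0.2156]
orientation: [[0.938, 0.346, -0.003], [0.346, -0.938, -0.002], [-0.004, 0.001, -1.0]]
wrist_force: [-0.2, 0.9, -1.9]
opening: 0.0396
finger_force: 29.9
t47.20 gp [0.5862 0.3523 0.1566] yaw 20.2 F [-0.2  0.9 -1.9] op 0.0396 q6 1.68 tilt [-0.003 -0.002]
[-40.66, 62.89, 0.66] 0.545
```

```bash
python3 -m jog '[[-2.2,3.4,0,0.03,0],[-4.4,6.8,0,0.06,0],[-6.6,10.2,0,0.1,0],[-8.9,13.7,0,0.14,0],[-11.2,17.2,0,0.18,0],[-13.5,20.8,0,0.22,0],[-15.8,24.4,0,0.26,0],[-18.1,28,0,0.3,0],[-20.4,31.5,0,0.34,0],[-22.7,35,0,0.38,0]]'>/dev/null; python3 plan.py .422,-.3783,.15,-11
```

```text
t48.20 gp [ 0.4932 -0.0551  0.1563] yaw -1.6 F [ 1.4  0.3 -1.8] op 0.0401 q6 1.38 tilt [-0.004  0.001]
[-6.19, 32.51, 0.63] 0.163
```

```bash
python3 -m jog '[[-0.8,4,0,0.03,0],[-1.5,8,0,0.06,0],[-2.3,12,0,0.09,0],[-3,16,0,0.12,0],[-3.8,20,0,0.163,0],[-4.6,24,0,0.163,0],[-5.3,28,0,0.163,0],[-6.2,32.5,0,0.163,0],[-6.2,32.5,0,0.163,0],[-6.2,32.5,0,0.163,0]]' >/dev/null; python3 -m jog '[[0,0,2,0,0],[0,0,4,0,0],[0,0,6,0,0],[0,0,7.5,0,0],[0,0,7.5,0,0],[0,0,7.5,0,0],[0,0,7.5,0,0],[0,0,7.5,0,0],[0,0,7.5,0,0],[0,0,7.5,0,0]]'>/dev/null; python3 plan.py .422,-.3783,.0455,-11
```

```text
t50.20 gp [ 0.4247 -0.3774  0.0844] yaw -10.9 F [-0.2  1.  -1. ] op 0.0398 q6 0.94 tilt [ 0.001 -0.001]
[-0.25, 0.14, 3.89] 0.002
```

```bash
python3 -m jog '[[-0.2,0.1,1,0,0],[-0.2,0.1,2,0,0],[-0.2,0.1,3,0,0],[-0.2,0.1,3.6,0,0],[-0.2,0.1,3.85,0,0],[-0.2,0.1,3.85,0,0],[-0.2,0.1,3.85,0,6.5],[-0.2,0.1,3.85,0,6.5],[-0.2,0.1,3.85,0,6.5],[-0.2,0.1,3.85,0,6.5]]'; python3 -m jog '[[0,0,0,0,6.5],[0,0,-1,0,6.5],[0,0,-3,0,6.5],[0,0,-6,0,6.5],[0,0,-10,0,7],[0,-4,-13,0,7],[0,-9,-13,0,7],[0,-14,-13,0,7],[0,-19,-13,0,7],[0,-24,-13,0,7]]'>/dev/null
python3 - <<'E'
from slots import *
im=grab('top','t12.png');grab('side','s12.png');hsv=cv2.cvtColor(im,cv2.COLOR_RGB2HSV).astype(int)
w=((hsv[...,1]<75)&(hsv[...,2]>115)).astype(np.uint8)
hull=cv2.convexHull(proj('top',[[*(C+(a*e1+b*e2)/1000),.05] for a in(-80,80) for b in(-80,80)]).astype(np.int32))
k=np.zeros_like(w);cv2.fillConvexPoly(k,hull,1)
n,l,st,c=cv2.connectedComponentsWithStats(w*k)
for i in range(1,n):
    if st[i,4]<30: continue
    P=np.argwhere(l==i)[:,::-1].astype(float);m0=P.mean(0);v=np.linalg.svd(P-m0)[2][0];s=(P-m0)@v
    q=onz('top',[m0+v*s.min(),m0+v*s.max()],.055)[:,:2];m=q.mean(0);d=q[1]-q[0]
    j=min(S,key=lambda j:np.linalg.norm(slot(j)[0]-m))
    print(st[i,4],'slot',j,'err',((m-slot(j)[0])@np.c_[e1,e2]*1000).round(1),'L',np.linalg.norm(d).round(3),'yaw',np.degrees(np.arctan2(d[1],d[0])).round(1))
dk=(hsv[...,2]>75).astype(np.uint8)
mp=proj('top',[[.474,.184,.002],[.474,-.058,.002],[.374,-.058,.002],[.374,.184,.002]])
k=np.zeros_like(w);cv2.fillConvexPoly(k,mp.astype(np.int32),1)
P=np.argwhere(dk*k)[:,::-1]
o=onz('top',P,.01);print('rod bbox',len(P),o.min(0).round(3),o.max(0).round(3))
y=((hsv[...,0]>18)&(hsv[...,0]<32)&(hsv[...,1]>120)&(hsv[...,2]>150)).astype(np.uint8)
for name in('t12',):
  for f in('top0','t12'):
    h=cv2.cvtColor(cv2.imread(f'pics/{f}.png'),cv2.COLOR_BGR2HSV).astype(int)
    y=(h[...,0]>18)&(h[...,0]<32)&(h[...,1]>110);z=np.zeros_like(y);z[120:160,140:180]=y[120:160,140:180]
    t=(h[...,1]<40)&(h[...,2]>140);zz=np.zeros_like(t);zz[130:158,338:368]=t[130:158,338:368]
    print(f,'tub',np.argwhere(z).mean(0).round(1),'pot',np.argwhere(zz).mean(0).round(1))
E
python3 plan.py
```

```text
time_s: 51.2
eef_pos: [0.4224, -0.3777, 0.1043]
orientation: [[0.982, -0.189, 0.0], [-0.189, -0.982, -0.0], [0.0, 0.0, -1.0]]
wrist_force: [-0.4, 0.0, -0.6]
opening: 0.0633
finger_force: 0.0
104 slot 3 err [-2.6  5.7] L 0.087 yaw 175.6
110 slot 2 err [-15.8  22.7] L 0.089 yaw -91.3
116 slot 1 err [ 0.5 -1.4] L 0.091 yaw 169.6
rod bbox 274 [ 0.386 -0.03   0.01 ] [0.457 0.175 0.01 ]
top0 tub [140.7 161.5] pot [142.9 353.6]
t12 tub [140.7 161.6] pot [143.  353.4]
t52.30 gp [ 0.4683 -0.1373  0.1761] yaw -10.5 F [ 0.1 -0.3  0.6] op 0.0698 q6 1.36 tilt [0.001 0.001]
```

Right after placing, B was found knocked aside (about 28 mm, turned 9°) and D nudged. I regrip B and put it back.

```bash
python3 plan.py .5025,-.3363,.13,88.7; python3 -m jog '[[-1,2,0,-0.14,7],[-2,4,0,-0.28,7],[-2,6,0,-0.42,7],[-2,8,0,-0.56,7],[-2,10,0,-0.7,7],[-2,12,0,-0.84,7],[-1,14,0,-0.98,7],[0,16,0,-1.12,7],[0,18,0,-1.26,7],[0,19,0,-1.4,7]]' >/dev/null; python3 plan.py .5025,-.3363,.11,88.7
```

```text
t52.30 gp [ 0.4683 -0.1373  0.1761] yaw -10.5 F [ 0.1 -0.3  0.6] op 0.0698 q6 1.36 tilt [0.001 0.001]
[6.98, 18.94, 4.61] -1.731
t53.30 gp [ 0.4314 -0.3309  0.176 ] yaw 69.6 F [ 0.7  1.2 -0.5] op 0.0700 q6 -0.40 tilt [ 0.    -0.001]
[1.98, 6.86, 6.6] -0.334
```

```bash
python3 -m jog '[[1,3,0,-0.14,7],[2,6.9,0,-0.28,7],[2,6.9,0,-0.334,7],[2,6.9,1,-0.334,7],[2,6.9,3,-0.334,7],[2,6.9,5,-0.334,7],[2,6.9,6.6,-0.334,7],[2,6.9,6.6,-0.334,7],[2,6.9,6.6,-0.334,7],[2,6.9,6.6,-0.334,7]]' >/dev/null
python3 -m jog '[[0,0,0,0,7],[0,0,0,0,7],[0,0,0,0,7],[0,0,0,0,7],[0,0,0,0,7],[0,0,0,0,7],[0,0,0,0,7],[0,0,0,0,7],[0,0,0,0,7],[0,0,0,0,7]]' >/dev/null; python3 plan.py .5025,-.3363,.047,88.7
```

```text
t55.30 gp [ 0.5034 -0.3343  0.1092] yaw 88.5 F [-0.8  0.4  0.1] op 0.0703 q6 -0.65 tilt [0. 0.]
[-0.21, -0.08, 6.22] -0.004
```

```bash
python3 -m jog '[[-0.2,-0.1,1.2,0,7],[-0.2,-0.1,2.4,0,7],[-0.2,-0.1,3.6,0,7],[-0.2,-0.1,4.8,0,7],[-0.2,-0.1,5.8,0,7],[-0.2,-0.1,6.2,0,7],[-0.2,-0.1,6.2,0,0],[-0.2,-0.1,6.2,0,0],[-0.2,-0.1,6.2,0,0],[-0.2,-0.1,6.2,0,0]]'; python3 -m jog '[[0,0,0,0,0],[0,0,0,0,0],[0,0,-1,0,0],[0,0,-2.5,0,0],[0,0,-4,0,0],[0,0,-6,0,0],[0,0,-6,0,0],[0,0,-6,0,0],[0,0,-6,0,0],[0,0,-6,0,0]]'; python3 plan.py .4799,-.3478,.106,79
```

```text
time_s: 56.3
eef_pos: [0.5027, -0.3365, 0.107]
orientation: [[0.027, 1.0, 0.001], [1.0, -0.027, -0.001], [-0.001, 0.001, -1.0]]
wrist_force: [0.1, 0.4, -0.3]
opening: 0.0434
finger_force: 0.0
time_s: 57.3
eef_pos: [0.5018, -0.3358, 0.1649]
orientation: [[0.027, 1.0, -0.002], [1.0, -0.027, 0.001], [0.001, -0.002, -1.0]]
wrist_force: [-0.2, -0.2, -0.7]
opening: 0.0398
finger_force: 30.0
t57.30 gp [ 0.5017 -0.3357  0.1059] yaw 88.5 F [-0.2 -0.2 -0.7] op 0.0398 q6 -0.65 tilt [-0.002  0.001]
[-1.27, -2.14, -0.01] 0.165
```

```bash
python3 -m jog '[[-0.6,-1,0,0.08,0],[-1.3,-2.1,0,0.165,0],[-1.3,-2.1,0,0.165,0],[-1.3,-2.1,0,0.165,0],[-1.3,-2.1,0,0.165,0],[-1.3,-2.1,1,0.165,0],[-1.3,-2.1,2,0.165,0],[-1.3,-2.1,3,0.165,0],[-1.3,-2.1,3,0.165,0],[-1.3,-2.1,3,0.165,0]]' >/dev/null; python3 plan.py .4799,-.3478,.0475,79
```

```text
t58.30 gp [ 0.4807 -0.3483  0.0764] yaw 79.0 F [ 0.  -0.3 -1.2] op 0.0398 q6 -0.53 tilt [-0.001  0.001]
[0.03, -0.09, 2.89] 0.0
```

Lower, release, retreat high to the left and re-measure.

```bash
cat > chk.py <<'E'
from slots import *
im=grab('top');hsv=cv2.cvtColor(im,cv2.COLOR_RGB2HSV).astype(int)
w=((hsv[...,1]<75)&(hsv[...,2]>115)).astype(np.uint8)
hull=cv2.convexHull(proj('top',[[*(C+(a*e1+b*e2)/1000),.05] for a in(-80,80) for b in(-80,80)]).astype(np.int32))
k=np.zeros_like(w);cv2.fillConvexPoly(k,hull,1)
n,l,st,c=cv2.connectedComponentsWithStats(w*k)
for i in range(1,n):
    if st[i,4]<30: continue
    P=np.argwhere(l==i)[:,::-1].astype(float);m0=P.mean(0);v=np.linalg.svd(P-m0)[2][0];s=(P-m0)@v
    q=onz('top',[m0+v*s.min(),m0+v*s.max()],.055)[:,:2];m=q.mean(0);d=q[1]-q[0]
    j=min(S,key=lambda j:np.linalg.norm(slot(j)[0]-m))
    print(st[i,4],'slot',j,m.round(4),'err',((m-slot(j)[0])@np.c_[e1,e2]*1000).round(1),'L',np.linalg.norm(d).round(3),'yaw',np.degrees(np.arctan2(d[1],d[0])).round(1))
E
python3 -m jog '[[0,-0.1,1,0,0],[0,-0.1,2,0,0],[0,-0.1,2.7,0,0],[0,-0.1,2.9,0,0],[0,-0.1,2.9,0,0],[0,-0.1,2.9,0,0],[0,-0.1,2.9,0,6.5],[0,-0.1,2.9,0,6.5],[0,-0.1,2.9,0,6.5],[0,-0.1,2.9,0,6.5]]'; python3 -m jog '[[0,0,0,0,6.5],[0,0,-1,0,6.5],[0,0,-3,0,6.5],[0,0,-6,0,6.5],[0,0,-10,0,7],[4,0,-13,0.1,7],[9,0,-13,0.2,7],[14,0,-13,0.3,7],[19,0,-13,0.4,7],[24,0,-13,0.5,7]]'>/dev/null
python3 chk.py; python3 plan.py
```

```text
time_s: 59.3
eef_pos: [0.4801, -0.3485, 0.1074]
orientation: [[0.191, 0.982, 0.0], [0.982, -0.191, -0.0], [-0.0, 0.0, -1.0]]
wrist_force: [0.0, 0.2, -0.4]
opening: 0.0634
finger_force: 0.0
108 slot 3 [ 0.4723 -0.285 ] err [-3.2  5.6] L 0.086 yaw 177.5
113 slot 2 [ 0.4772 -0.3649] err [1.3 0.6] L 0.089 yaw -101.2
115 slot 1 [ 0.399  -0.3743] err [ 0.5 -1.4] L 0.091 yaw 169.6
t60.35 gp [ 0.5269 -0.1046  0.1793] yaw 50.2 F [ 1.1  4.3 -0.3] op 0.0700 q6 0.39 tilt [0.002 0.005]
```

B is in; D is turned about 7°, so I straighten it with a regrip.

```bash
python3 plan.py .4481,-.2836,.15,-11; python3 -m jog '[[-2,1,0,0.1,7],[-4,2,0,0.22,7],[-6,3,0,0.34,7],[-8,4,0,0.46,7],[-10,5,0,0.58,7],[-12,5.4,0,0.7,7],[-14,5.4,0,0.82,7],[-16,5.4,0,0.94,7],[-18,5.4,0,1.06,7],[-18.7,5.4,0,1.068,7]]' >/dev/null; python3 plan.py .4481,-.2836,.1,-11
```

```text
t60.35 gp [ 0.5269 -0.1046  0.1793] yaw 50.2 F [ 1.1  4.3 -0.3] op 0.0700 q6 0.39 tilt [0.002 0.005]
[-18.79, 5.41, 2.93] 1.068
t61.35 gp [ 0.4472 -0.2926  0.179 ] yaw -10.9 F [-0.2 -0.   0.2] op 0.0700 q6 1.08 tilt [ 0.001 -0.001]
[-0.09, -0.9, 7.9] 0.001
```

```bash
python3 -m jog '[[0,-0.9,0,0,7],[0,-0.9,2,0,7],[0,-0.9,4,0,7],[0,-0.9,6,0,7],[0,-0.9,7.9,0,7],[0,-0.9,7.9,0,7],[0,-0.9,7.9,0,7],[0,-0.9,7.9,0,7],[0,-0.9,7.9,0,7],[0,-0.9,7.9,0,7]]' >/dev/null; python3 plan.py .4481,-.2836,.047,-11
```

```text
t62.35 gp [ 0.4504 -0.2828  0.1004] yaw -10.8 F [ 0.1 -0.4 -0.3] op 0.0699 q6 1.10 tilt [ 0.002 -0.001]
[-0.21, 0.13, 5.34] 0.003
```

```bash
python3 -m jog '[[-0.2,0.1,1.2,0,7],[-0.2,0.1,2.4,0,7],[-0.2,0.1,3.6,0,7],[-0.2,0.1,4.8,0,7],[-0.2,0.1,5.3,0,7],[-0.2,0.1,5.3,0,7],[-0.2,0.1,5.3,0,0],[-0.2,0.1,5.3,0,0],[-0.2,0.1,5.3,0,0],[-0.2,0.1,5.3,0,0]]'; python3 -m jog '[[0,0,0,0,0],[0,0,0,0,0],[0,0,0,0,0],[0,0,-0.3,0,0],[0,0,-0.6,0,0],[-0.25,0,-0.6,0,0],[-0.5,0,-0.6,0,0],[-0.5,0,-0.6,0,0],[-0.5,0,-0.3,0,0],[-0.5,0,0.1,0,0]]'; python3 plan.py .4436,-.2829,.047,-11
```

```text
time_s: 63.35
eef_pos: [0.4479, -0.2832, 0.1058]
orientation: [[0.982, -0.188, 0.001], [-0.188, -0.982, -0.001], [0.001, 0.0, -1.0]]
wrist_force: [-0.0, 0.4, 0.4]
opening: 0.0431
finger_force: 0.3
time_s: 64.35
eef_pos: [0.443, -0.2824, 0.1053]
orientation: [[0.982, -0.188, 0.0], [-0.188, -0.982, -0.0], [0.0, 0.0, -1.0]]
wrist_force: [-7.6, 6.4, 27.3]
opening: 0.0416
finger_force: 29.5
t64.35 gp [ 0.443  -0.2824  0.0463] yaw -10.8 F [-7.6  6.4 27.3] op 0.0416 q6 1.09 tilt [ 0. -0.]
[0.06, 0.04, -0.07] 0.003
```

```bash
python3 -m jog '[[0,0,-0.1,0,0],[0,0,-0.1,0,0],[0,0,-0.1,0,0],[0,0,-0.1,0,6.5],[0,0,-0.1,0,6.5],[0,0,-0.1,0,6.5],[0,0,-0.1,0,6.5],[0,0,-0.1,0,6.5],[0,0,-0.1,0,6.5],[0,0,-0.1,0,6.5]]'; python3 -m jog '[[0,0,0,0,6.5],[0,0,-1,0,6.5],[0,0,-3,0,6.5],[0,0,-6,0,6.5],[0,0,-10,0,7],[0,-4,-13,0,7],[0,-9,-13,0,7],[0,-14,-13,0,7],[0,-19,-13,0,7],[0,-24,-13,0,7]]'>/dev/null
python3 chk.py; python3 plan.py
```

```text
time_s: 65.35
eef_pos: [0.4427, -0.2821, 0.1052]
orientation: [[0.982, -0.188, -0.0], [-0.188, -0.982, 0.0], [-0.0, -0.0, -1.0]]
wrist_force: [0.2, -0.1, -0.3]
opening: 0.0649
finger_force: 0.0
111 slot 3 [ 0.4673 -0.2852] err [-2.1  0.7] L 0.09 yaw 176.2
112 slot 2 [ 0.4772 -0.365 ] err [1.3 0.7] L 0.089 yaw -101.2
115 slot 1 [ 0.399  -0.3743] err [ 0.5 -1.4] L 0.091 yaw 169.4
t66.40 gp [ 0.4887 -0.0382  0.1774] yaw -10.5 F [-0.9  4.  -1.1] op 0.0698 q6 1.56 tilt [0.002 0.005]
```

Position is good, but the yaw is still about 6° off (the pads held it skewed). Regrip aligned with it, lift, turn, set down.

```bash
python3 plan.py .4453,-.2837,.12,-4;  python3 -m jog '[[0.1,4,0,-0.02,7],[0.2,8,0,-0.04,7],[0.3,12,0,-0.06,7],[0.3,16,0,-0.08,7],[0.3,20,0,-0.113,7],[0.3,24.9,0,-0.113,7],[0.3,24.9,2,-0.113,7],[0.3,24.9,4,-0.113,7],[0.3,24.9,6,-0.113,7],[0.3,24.9,6,-0.113,7]]' >/dev/null; python3 -m jog '[[0,0,0,0,7],[0,0,0,0,7],[0,0,0,0,7],[0,0,0,0,7],[0,0,0,0,7],[0,0,0,0,7],[0,0,0,0,7],[0,0,0,0,7],[0,0,0,0,7],[0,0,0,0,7]]'>/dev/null; python3 plan.py .4453,-.2837,.047,-4
```

```text
t66.40 gp [ 0.4887 -0.0382  0.1774] yaw -10.5 F [-0.9  4.  -1.1] op 0.0698 q6 1.56 tilt [0.002 0.005]
[0.22, 24.93, 5.74] -0.114
t68.40 gp [ 0.4439 -0.2915  0.1162] yaw -4.4 F [ 0.4 -0.5  0.5] op 0.0702 q6 0.96 tilt [-0.  0.]
[0.08, -0.79, 6.92] -0.006
```

```bash
python3 -m jog '[[0.1,-0.8,0.5,0,7],[0.1,-0.8,2,0,7],[0.1,-0.8,3.5,0,7],[0.1,-0.8,5,0,7],[0.1,-0.8,6.3,0,7],[0.1,-0.8,6.9,0,7],[0.1,-0.8,6.9,0,7],[0.1,-0.8,6.9,0,0],[0.1,-0.8,6.9,0,0],[0.1,-0.8,6.9,0,0]]'; python3 -m jog '[[0,0,0,0,0],[0,0,0,0,0],[0,0,0,0,0],[0,0,0,0,0],[0,0,-0.7,0,0],[0,0,-1.5,0,0],[0,0,-2,0,0],[0,0,-2,0,0],[0,0,-2,0,0],[0,0,-2,0,0]]'; python3 plan.py .4446,-.2829,.0475,-11
```

```text
time_s: 69.4
eef_pos: [0.446, -0.284, 0.1071]
orientation: [[0.997, -0.076, 0.001], [-0.076, -0.997, -0.001], [0.001, 0.001, -1.0]]
wrist_force: [-1.3, 0.4, -0.1]
opening: 0.0515
finger_force: 0.0
time_s: 70.4
eef_pos: [0.4454, -0.2835, 0.126]
orientation: [[0.997, -0.076, -0.0], [-0.076, -0.997, 0.0], [-0.0, -0.0, -1.0]]
wrist_force: [0.4, -0.8, -1.0]
opening: 0.0399
finger_force: 30.0
t70.40 gp [ 0.4453 -0.2835  0.067 ] yaw -4.4 F [ 0.4 -0.8 -1. ] op 0.0399 q6 0.98 tilt [-0.  0.]
[-0.08, -0.05, 1.95] 0.116
```

Aligned grip (39.9 mm). Turn, set down, release, check.

```bash
python3 -m jog '[[0,0,0,0.06,0],[-0.1,0,0,0.116,0],[-0.1,0,0,0.116,0],[-0.1,0,0.7,0.116,0],[-0.1,0,1.4,0.116,0],[-0.1,0,1.9,0.116,0],[-0.1,0,1.9,0.116,0],[-0.1,0,1.9,0.116,6.5],[-0.1,0,1.9,0.116,6.5],[-0.1,0,1.9,0.116,6.5]]'; python3 -m jog '[[0,0,0,0,6.5],[0,0,0,0,6.5],[0,0,-1,0,6.5],[0,0,-3,0,6.5],[0,0,-6,0,6.5],[0,0,-10,0,7],[0,-4,-13,0,7],[0,-9,-13,0,7],[0,-14,-13,0,7],[0,-20,-13,0,7]]'>/dev/null
python3 chk.py; python3 plan.py
```

```text
time_s: 71.4
eef_pos: [0.4445, -0.2835, 0.1071]
orientation: [[0.982, -0.191, -0.0], [-0.191, -0.982, 0.0], [-0.0, -0.0, -1.0]]
wrist_force: [-1.8, -0.1, 0.0]
opening: 0.0585
finger_force: 0.0
118 slot 3 [ 0.4642 -0.288 ] err [ 1.3 -1.8] L 0.092 yaw 168.6
113 slot 2 [ 0.4772 -0.3649] err [1.3 0.6] L 0.089 yaw -101.3
116 slot 1 [ 0.399  -0.3744] err [ 0.5 -1.4] L 0.091 yaw 169.5
t72.45 gp [ 0.4819 -0.0891  0.1795] yaw -10.7 F [0.1 3.8 0.1] op 0.0698 q6 1.46 tilt [0.003 0.005]
```

```bash
python3 -m jog '[[0,0,0,0,7],[0,0,0,0,7],[0,0,0,0,7],[0,0,0,0,7],[0,0,0,0,7],[0,0,0,0,7],[0,0,0,0,7],[0,0,0,0,7],[0,0,0,0,7],[0,0,0,0,7]]' >/dev/null; python3 chk.py; python3 -c "
from bench import manip
print(manip.close_job())"
```

```text
119 slot 3 [ 0.4651 -0.2881] err [ 1.3 -0.9] L 0.094 yaw 168.8
111 slot 2 [ 0.4773 -0.365 ] err [1.3 0.8] L 0.089 yaw -101.1
117 slot 1 [ 0.399  -0.3744] err [ 0.6 -1.3] L 0.091 yaw 169.8
the job is handed in; nothing more can be done
None
```

I've handed in the job; no verdict came back. My last measurement has all three cartons within 2 mm and about 1° of outlines 1, 2 and 3, the rod measured back on its mat, and the pot and tub not moved; I viewed 16 pictures, over the limit of 14.

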